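Knock the isolation plate's lock pin home

ROBOT

A 6-joint arm with a two-finger parallel gripper is mounted at the origin on the work surface. World frame = base frame: x ahead of the robot, y to its left, z up, the work surface at z = 0. Lengths are in m, angles in rad, forces in N, time in s.
With the tool pointing down it reaches from about 0.15 to 0.775 m from the base axis. Payload 6.1 kg.
Tool frame: the origin (TCP) lies at the very end of the fingers, on their centre line; the grasp point (between the pads) lies env.tcp_to_grasp behind it (env.tcp_to_grasp is the distance from the TCP to the grasp point, in m); z points along the fingers, y is the direction in which the jaws open and shut (so a half turn about z gives the same grasp; the last joint's range is limited). The gripper opens to 85 mm and grips with 20 to 120 N. Pads are 22 mm wide; open, the fingers measure 114 mm over their backs; the gripper's body (76 mm by 85 mm) begins 54 mm behind the grasp point. The pads swing forward as they close: fully open they stand 13 mm farther back than shut.
Start: joints at [-1.242, 0.126, -0.04, 1.405, 0, 1.571], TCP at [0.17, -0.497, 0.231] pointing down, gripper open.
Joint ranges: [-2.72, 2.72], [-0.95, 1.95], [-1.27, 1.35], [-1.78, 2.02], [-1.46, 1.47], [-3.14, 3.14]. Speed limits (rad/s): [2.39, 2.39, 3.01, 3.14, 3.14, 3.14].

INTERFACE

Orientations are given as a rotation vector (axis times angle).
In Python, from station import env gives the robot as it stands. The module is installed in compiled form; this text tells all that it offers.
- The arm moves only by the tool send_rows, never from a script. Its argument "deltas" is a list that holds one entry, the list of rows, each a list of 5 numbers: the finger opening in cm, from 0 to 8.54, then the shift along the tool's x, y, z in cm, then the turn about the tool's z in degrees. In form: [[[fingers, x, y, z, roll], ...]]. A call has 1 to 5 rows; each row is the pose to reach, as a shift and turn from the pose commanded when the call began, along the tool's axes at that moment; what a row does not reach only later rows make up. A row lasts 1/8 s, in which the tool goes at most 62.5 mm and 10.7 degrees, less where a joint would pass 70% of its speed; a pose out of reach is approached as far as the arm can. A call with a gripper value outside its range is refused whole. The fingers move at their own pace and stop on an object; "grip_force" is the grip in N (left out, the last holds). Time passes only in rows, so rows that repeat a pose let the fingers close. It gives the time, the measured TCP pose, the force and the opening at its end, in the units of the state.
- env.sense(): the state, without advancing time (a new reading comes with each control period).
- env.capture(name): name is "side" or "top"; returns a dict with "color" (384x512x3 uint8, red, green, blue), "vfov" (degrees; the focal length in pixels is half the picture's height over the tangent of half this angle, whatever the lens; pixels are square), "cx", "cy" (the principal point, pixels), "k1" (the pictures are not rectified: a ray, as slopes to the right and down, at radius r is drawn at 1 + k1 r^2 times it, then the intrinsics apply), "rvec" (rotation vector, rad) and "tvec" (3), from world to camera coordinates, as OpenCV has them. Camera axes: x right, y down, z forward; pixel columns grow to the right and rows downward; lengths in m; the calibration is good to about 2 mm. A picture is of the moment at which its call begins. There is no depth.
- env.close_job(): hands the job in, once; it reports no verdict.
Trained networks look in a picture, given as the dict that the camera call returned (one of the last four; its "shot" number tells which), for a name from the list of things; names that differ only in an ending like _2 or _b are one class to them, and where a whole thing is asked for, a point or a joint stands for the part that bears it (a point fixed in the world has none). Each returns a list of dicts, best first, with "conf" (0 to 1); they miss things now and then, are a little off and sometimes report something else, mostly with a low value. They report only what shows in the picture. A call takes as long as a camera call.
- env.look_for(picture, thing): "box" ([left, top, width, height] in pixels, round what is visible of it).
- env.pinpoint(picture, thing): "xy" ([column, row] in pixels: a listed point, or the origin of a listed thing).
The state is a dict: "clock": time; "joints": joint angles; "joint_vel": joint speeds; "joint_torque": joint torques, N m; "tool_pos": TCP position; "tcp_rot": TCP orientation; "ft_force": force on the tool from outside, world axes, zero at the start; "moment": the same for the moment, N m; "grip_width": finger opening in m.
Only numpy, scipy, OpenCV 4.12 (cv2) and the standard library are available. Lean on these libraries where they do the work, as an engineer would, in place of code of your own. Each camera call takes 0.05 s, during which the arm holds its last target.

TASK

The microscope's black isolation plate has to be locked before it is moved: its orange lock pin still stands up and must go fully home. Take the mallet out of its tray and lean it, head down, in the sloping rest and let go of it; then take it again by its handle so that you can hold it upright, and knock the orange pin fully home with a brisk downward blow of the mallet's face (a slow push will not do, and never with the fingers). Finally stand the mallet upright on its head on the bare bench and let go; leave the blue pin, the dish on the plate and the other things on the bench as they are.

Things in the scene. Friction and masses are not known exactly. Their poses are not given: they have to be found in the camera images.
- mallet: Soft-faced mallet 165 mm long, about 0.22 kg: round blue head 44 mm diameter x 60 mm, then a square aluminium handle 24 x 24 x 105 mm on the same axis. Origin: centre of the striking face (head's free end); z runs along the axis to the handle's end (head z 0-60 mm, handle 60-165 mm); x, y are normal to the handle's flats. Balance point about 67 mm from the face.
- tray: Fixed steel tray 230 x 130 mm, rim 14 mm high; origin: centre of underside. Yellow supports hold the mallet level along its x axis, a flat up: face at x = -94 mm, handle to +x, axis 40 mm above the bench. V under the head 8-48 mm from the face, fork under the handle 66-84 mm; the handle is free beyond 86 mm, its underside 22 mm above the tray floor.
- rest: Fixed sloping rest, base 190 x 110 x 10 mm, 107 mm high overall, origin: centre of underside. Yellow V, fork and foot plate as in the tray, tilted: the mallet's axis rises at 45 degrees in the rest's xz plane, face on the foot plate, handle up towards +x; it is laid in from -x+z, square to that axis, a handle flat facing that way, within 5 mm sideways. Handle free beyond 86 mm from the face.
- rest_foot (a point): Point on the rest where the centre of the mallet's face comes to lie: on the foot plate, 40 mm above the bench, at x = -65 mm, y = 0 of the rest.
- plate: Fixed black isolation plate 190 x 270 mm, its top 30 mm above the bench, origin at the centre of its underside. It carries the two collared pins, 80 mm either side of its x axis at x = +30 mm (which is on which side varies), and the dish.
- orange_pin_top (a point): Centre of the top of the orange pin (24 mm diameter). It stands in the middle of an upright aluminium collar, inner diameter 60 mm, whose rim is 70 mm above the bench. Undriven the top is 75 mm above the bench, 5 mm above the rim; fully home it is 55 mm above, 15 mm below the rim.
- orange_pin (a joint): How far the orange pin is driven down, m: 0 undriven, 0.020 fully home on a hard stop (home from 0.0175). Sprung, in a stiff friction sleeve: about 13 to 17 N move it and it stays where driven. The blow must move it at over 0.04 m/s, the mallet within 15 degrees of upright.
- blue_pin_top (a point): Centre of the top of the blue pin, otherwise the same as the orange pin.
- blue_pin (a joint): How far the blue pin is down, m, as for the orange pin. Not to be driven.
- dish: Closed culture dish, red bottom and clear lid, 94 mm diameter, 16 mm high, origin at the centre of its underside, standing on the plate about 35 mm towards -x from its middle; to be left in place.
- bottle: White bottle, 64 mm diameter, 150 mm high, origin at the centre of its base, a bystander on the bench.
- tip_box: Blue box with clear cover 87 x 122 x 63 mm, origin at the centre of its underside, a bystander.
- jar: Amber jar 60 mm diameter, 70 mm high, origin at the centre of its base, a bystander.
- marker: Green marker pen 120 x 14 x 14 mm lying flat along its x axis, origin at the centre of its underside, a bystander.

How it is judged:
By the outcome, as a careful person would: the job done as asked, in the order asked, and still so for the second after the job is handed in, with the robot touching nothing.
It also fails if it takes over 64 s, if anything falls off the work surface, if the arm or the gripper's body presses on something with over 40 N, if the wrist force passes 120 N, or if a joint passes its speed limit or range.

## Working session

There is one attempt and no reset: what is moved stays moved. The work goes in short steps, Python scripts to look and compute and a tool call to move; the robot and the scene stay as the last step left them, time stands still between calls to the robot, and variables do not carry over. Pictures are saved under pics/ and viewed, and the job is handed in when it is done.

Besides the shell and the picture viewer there is one more tool, called after ">>>" as name([rows], argument=value, ...), one row to a line, values as JSON. send_rows: Moves the arm, as the interface text tells. Its arguments: {"type":"object","properties":{"deltas":{"type":"array","items":{"type":"array","items":{"type":"array","items":{"type":"number"}}}},"grip_force":{"type":"number"}},"required":["deltas"]}

```bash
ls; mkdir -p pics; cat > h.py <<'E'
import numpy as np, cv2
from scipy.spatial.transform import Rotation as R
from station import env
def K(p):
    h,w=p["color"].shape[:2]; f=h/2/np.tan(np.radians(p["vfov"])/2)
    return np.array([[f,0,p["cx"]],[0,f,p["cy"]],[0,0,1.]]), np.array([p["k1"],0,0,0,0.])
def proj(p,X):
    k,d=K(p); return cv2.projectPoints(np.asarray(X,float).reshape(-1,3),np.asarray(p["rvec"],float),np.asarray(p["tvec"],float),k,d)[0].reshape(-1,2)
def ray(p,xy):
    k,d=K(p); n=cv2.undistortPoints(np.array(xy,float).reshape(1,1,2),k,d,None,None).reshape(2)
    M=R.from_rotvec(np.asarray(p["rvec"],float).ravel()).as_matrix(); t=np.asarray(p["tvec"],float).ravel()
    v=M.T@np.array([n[0],n[1],1]); return -M.T@t, v/np.linalg.norm(v)
def atz(p,xy,z):
    c,v=ray(p,xy); return c+v*(z-c[2])/v[2]
def tri(rs):
    A=np.zeros((3,3));b=np.zeros(3)
    for c,v in rs:
        P=np.eye(3)-np.outer(v,v);A+=P;b+=P@c
    x=np.linalg.solve(A,b); return x,[np.linalg.norm((np.eye(3)-np.outer(v,v))@(x-c)) for c,v in rs]
def snap(name,tag):
    p=env.capture(name); cv2.imwrite(f"pics/{tag}_{name}.png",p["color"][:,:,::-1]); return p
E
python3 - <<'E'
from h import *
s=env.sense(); print({k:np.round(v,3) for k,v in s.items()}, env.tcp_to_grasp)
print(R.from_rotvec(s['tcp_rot']).as_matrix().round(3))
ps={n:snap(n,'a') for n in('side','top')}
for n,p in ps.items(): print(n,p['vfov'],p['k1'],ray(p,(256,192)))
for t in "mallet tray rest rest_foot plate orange_pin_top blue_pin_top dish bottle tip_box jar marker".split():
    rs=[]
    for n,p in ps.items():
        for d in env.pinpoint(p,t)[:2]: print(t,n,np.round(d['xy'],1),round(d['conf'],2)); 
        r=env.pinpoint(p,t)[:1]
        if r: rs.append(ray(p,r[0]['xy']))
    if len(rs)==2: print('   ',tri(rs))
print(env.sense()['clock'])
E
```

```text
pics
{'clock': np.float64(0.0), 'joints': array([-1.242,  0.126, -0.041,  1.405,  0.   ,  1.571]), 'joint_vel': array([-0.   , -0.   , -0.002,  0.   ,  0.   , -0.   ]), 'joint_torque': array([ 5.0000e-03, -4.3591e+01,  3.5293e+01,  1.7000e-02,  0.0000e+00,
        0.0000e+00]), 'tool_pos': array([ 0.169, -0.496,  0.231]), 'tcp_rot': array([-3.098, -0.514,  0.   ]), 'ft_force': array([-1.018, -0.239,  0.769]), 'moment': array([ 0.03 , -0.043, -0.014]), 'grip_width': np.float64(0.086)} 0.0187
[[ 0.946  0.323 -0.001]
 [ 0.323 -0.946  0.002]
 [ 0.    -0.002 -1.   ]]
side 57.97874290273993 0.023086271464567352 (array([0.02925313, 0.55570586, 0.88991151]), array([ 0.4678707 , -0.5252659 , -0.71076912]))
top 53.861938100597186 -0.020045170708911045 (array([ 0.46344405, -0.00307471,  1.00858303]), array([ 0.07796473, -0.00559746, -0.9969404 ]))
mallet side [331.5 152.9] 0.58
tray side [313.1 176. ] 0.94
tray top [379.2 199.4] 0.61
    (array([ 0.53397479, -0.34938421, -0.03328077]), [np.float64(0.002029732659155352), np.float64(0.0020297326591553694)])
rest side [251. 219.] 0.78
rest side [2
[... 1200 characters left out ...]
(array([ 0.69753702,  0.10687646, -0.00412576]), [np.float64(0.003698112435803991), np.float64(0.0036981124358041293)])
tip_box side [233.5 185.1] 0.93
tip_box top [289.8 132.5] 0.56
    (array([ 0.71856947, -0.0963531 , -0.03235893]), [np.float64(0.005457280495421834), np.float64(0.005457280495421746)])
jar side [267.6 164.2] 0.8
jar side [256.8 260.4] 0.32
jar top [338.  144.7] 0.59
    (array([ 0.66993412, -0.22346531,  0.02418782]), [np.float64(0.0013722177607746135), np.float64(0.0013722177607745159)])
marker side [254.8 261.1] 0.53
marker top [215.1 239.7] 0.74
    (array([ 0.41841208,  0.10323122, -0.01513978]), [np.float64(0.007936838090136322), np.float64(0.007936838090136391)])
2.5
```

View pics/a_side.png

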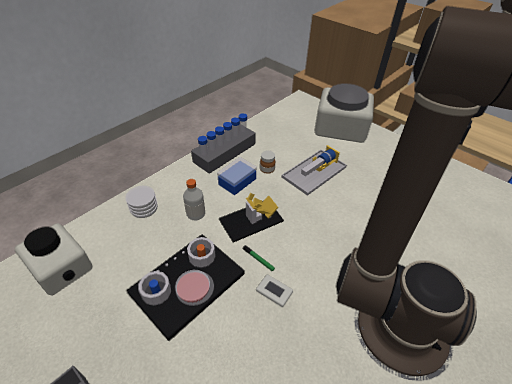

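View pics/a_top.png

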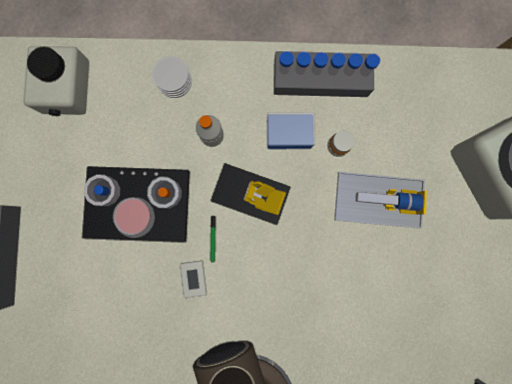

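```bash
python3 - <<'E'
import cv2
t=cv2.imread('pics/a_top.png'); s=cv2.imread('pics/a_side.png')
cv2.imwrite('pics/c1.png',cv2.resize(t[155:235,205:300],None,fx=8,fy=7,interpolation=cv2.INTER_CUBIC)[:560])
cv2.imwrite('pics/c2.png',cv2.resize(t[165:235,330:430],None,fx=8,fy=8,interpolation=cv2.INTER_CUBIC))
a=cv2.resize(s[180:245,210:290],None,fx=5,fy=5,interpolation=cv2.INTER_CUBIC)
b=cv2.resize(s[140:205,275:355],None,fx=5,fy=5,interpolation=cv2.INTER_CUBIC)
import numpy as np
cv2.imwrite('pics/c3.png',np.hstack([a,b]))
E
```

```text
(no output)
```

View pics/c1.png

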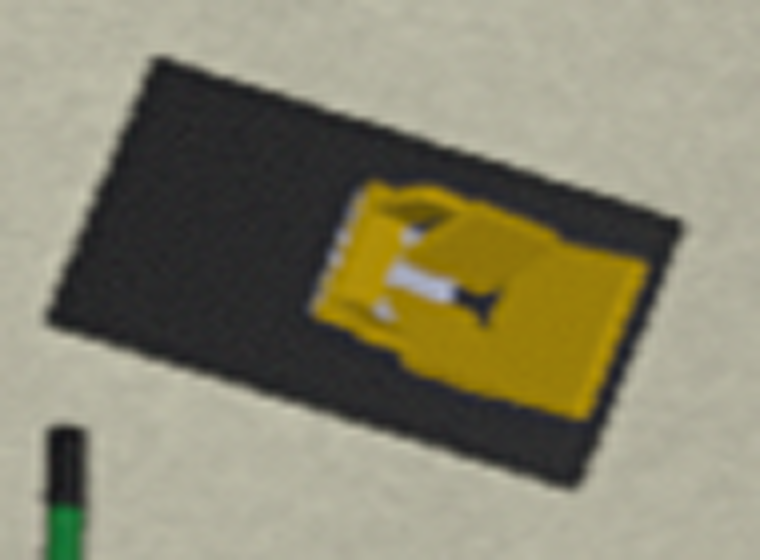

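View pics/c2.png

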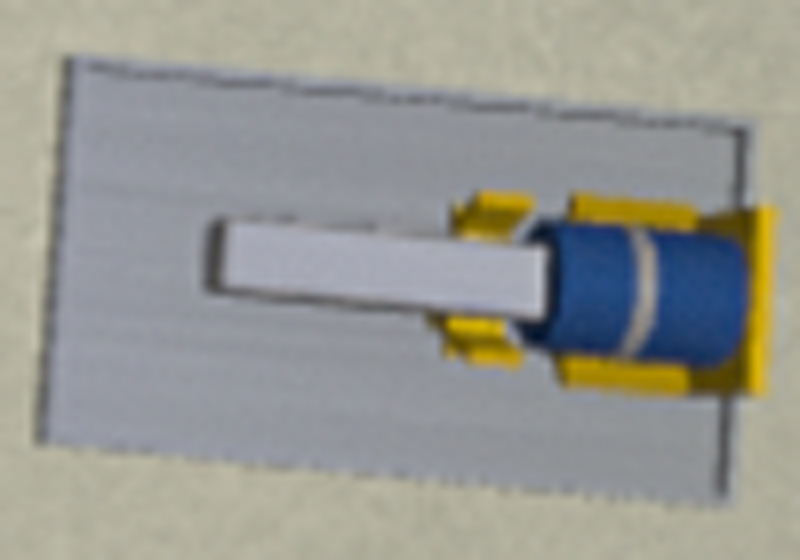

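View pics/c3.png

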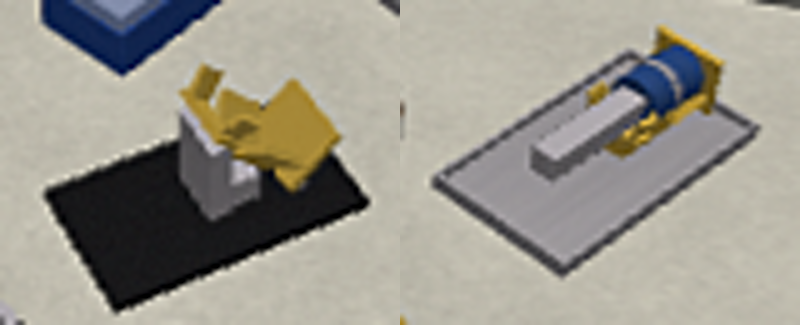

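```bash
python3 - <<'E'
from h import *
from scipy.optimize import least_squares
import pickle
ps={}
ps['top']=env.capture('top'); ps['side']=env.capture('side')
pickle.dump(ps,open('ps.pkl','wb'))
def fit(L,W,z,obs,x0):
    # obs: list (img, (sx,sy), px)
    def f(q):
        c,s=np.cos(q[2]),np.sin(q[2]); r=[]
        for im,(a,b),px in obs:
            X=[q[0]+c*a*L/2-s*b*W/2,q[1]+s*a*L/2+c*b*W/2,z]
            r+=list(proj(ps[im],X)[0]-px)
        return r
    o=least_squares(f,x0,loss='soft_l1'); return o.x,np.round(o.fun.reshape(-1,2),1).tolist()
# image: top image right=-y, up=+x. local x -> +y (left); local y -> -x (down)
rest=[('top',(1,-1),(224.4,163.3)),('top',(-1,-1),(290.3,187.1)),('top',(-1,1),(277.3,224.6)),('top',(1,1),(211,201)),
('side',(1,-1),(219,218.4)),('side',(1,1),(233.6,242)),('side',(-1,1),(283.6,220.6))]
print('rest',fit(.19,.11,.01,rest,[.53,.01,1.4]))
tray=[('top',(1,-1),(338.5,172.3)),('top',(-1,-1),(424.5,180)),('top',(-1,1),(421.5,227.8)),('top',(1,1),(335,220.3)),
('side',(1,-1),(281.6,176.4)),('side',(1,1),(307.6,194.4)),('side',(-1,1),(346.6,165.6)),('side',(-1,-1),(321.4,150.4))]
print('tray',fit(.23,.13,.014,tray,[.53,-.35,1.5]))
# handle end top edge corners (top img z=.052): 
for px in [(225,218),(222,292)]: print(atz(ps['top'],(px[0]/8+330,px[1]/8+165),.052))
for px in [(548,244),(545,318)]: print(atz(ps['top'],(px[0]/8+330,px[1]/8+165),.052))
E
```

```text
rest (array([0.53507399, 0.00624103, 1.25275263]), [[-0.7, -0.3], [0.7, -0.3], [0.0, 1.4], [-1.5, 0.8], [-0.5, -0.9], [-0.4, -0.8], [1.0, -1.2]])
tray (array([ 0.52686207, -0.33612843,  1.50168894]), [[-0.2, -0.3], [-0.4, 0.0], [-0.2, 1.1], [-0.4, 0.6], [-0.0, -1.9], [0.3, -1.5], [0.4, -1.1], [-0.6, -1.5]])
[ 0.54372703 -0.26836847  0.052     ]
[ 0.52012919 -0.26743217  0.052     ]
[ 0.53784354 -0.37175268  0.052     ]
[ 0.5142291  -0.37060784  0.052     ]
```

```bash
cat >> h.py <<'E'
def go(x,y,z,yaw):
    """tool-frame shift(cm) and roll(deg) to world target, yaw of tool x in deg"""
    s=env.sense(); M=R.from_rotvec(s['tcp_rot']).as_matrix(); 
    d=M.T@(np.array([x,y,z])-s['tool_pos']); cur=np.degrees(np.arctan2(M[1,0],M[0,0]))
    print('t',round(s['clock'],2),'cur',s['tool_pos'].round(4),round(cur,2),'shift cm',(100*d).round(2),'roll',round((-(yaw-cur)+180)%360-180,2),'F',s['ft_force'].round(1),'w',round(s['grip_width'],4))
E
python3 - <<'E'
from h import *
go(.531,-.2875,.12,86.5)
E
```

```text
t 2.6 cur [ 0.1695 -0.4969  0.2313] 18.84 shift cm [40.97 -8.15 11.13] roll -67.66 F [-0.8  0.1 -0. ] w 0.0856
```

>>> send_rows([
  [[8.5,6,-1.2,0,-10],[8.5,12,-2.4,0,-20],[8.5,18,-3.6,0,-30],[8.5,24,-4.8,2,-40],[8.5,30,-6,4,-50]],
], grip_force=20)

```text
clock: 3.22
tool_pos: [0.4328, -0.344, 0.1924]
tcp_rot: [2.585, 1.783, 0.0]
ft_force: [-0.7, -1.2, -0.8]
grip_width: 0.0845
```

```bash
python3 -c "
from h import *
go(.531,-.2875,.12,86.5)"
```

```text
t 3.23 cur [ 0.4328 -0.344   0.1924] 69.17 shift cm [8.78 7.17 7.24] roll -17.33 F [-0.7 -1.2 -0.8] w 0.0845
```

>>> send_rows([
  [[8.5,3.5,3,2,-8.5],[8.5,7,6,4,-17.3],[8.5,8.7,7.1,7,-17.3],[8.5,8.7,7.1,7.2,-17.3]],
])

```text
clock: 3.72
tool_pos: [0.5283, -0.2878, 0.1177]
tcp_rot: [-2.289, -2.145, 0.002]
ft_force: [0.1, -0.3, 0.6]
grip_width: 0.0852
```

```bash
python3 -c "
from h import *
go(.531,-.2875,.0205,86.5)
snap('top','b');snap('side','b')
import cv2
t=cv2.imread('pics/b_top.png')[140:240,320:440];s=cv2.imread('pics/b_side.png')[110:210,250:370]
cv2.imwrite('pics/b.png',np.hstack([cv2.resize(t,None,fx=3.3,fy=4),cv2.resize(s,None,fx=3.3,fy=4)]))
"
```

```text
t 3.73 cur [ 0.5283 -0.2878  0.1177] 86.27 shift cm [0.02 0.31 9.72] roll -0.23 F [ 0.1 -0.3  0.6] w 0.0852
```

View pics/b.png

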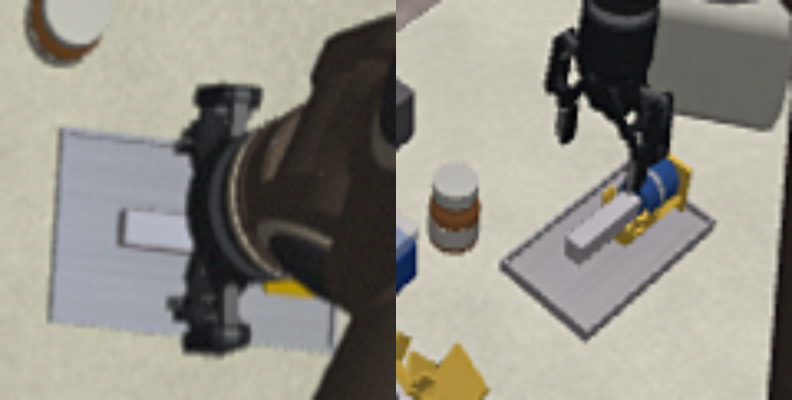

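>>> send_rows([
  [[8.5,0,0.3,4,0],[8.5,0,0.3,8,0],[8.5,0,0.3,9.6,0],[3,0,0.3,9.6,0],[2,0,0.3,9.6,0]],
])

```text
clock: 4.45
tool_pos: [0.5325, -0.2906, 0.0266]
tcp_rot: [2.294, 2.143, 0.001]
ft_force: [0.3, -0.1, -0.4]
grip_width: 0.0511
```

>>> send_rows([
  [[2,0,0,0,0],[2,0,0,0,0],[2,0,0,0,0],[2,0,0,0,0]],
])

```text
clock: 4.95
tool_pos: [0.5324, -0.2901, 0.0256]
tcp_rot: [2.293, 2.144, 0.001]
ft_force: [0.4, 0.6, 7.1]
grip_width: 0.0235
```

```bash
python3 -c "
from h import *
go(.531,-.2875,.0205,86.5)
snap('top','b2');snap('side','b2')
import cv2
t=cv2.imread('pics/b2_top.png')[140:240,320:440];s=cv2.imread('pics/b2_side.png')[110:210,250:370]
cv2.imwrite('pics/b2.png',np.hstack([cv2.resize(t,None,fx=3.3,fy=4),cv2.resize(s,None,fx=3.3,fy=4)]))
"
```

```text
t 4.95 cur [ 0.5324 -0.2901  0.0256] 86.15 shift cm [ 0.25 -0.16  0.51] roll -0.35 F [0.4 0.6 7.1] w 0.0235
```

View pics/b2.png

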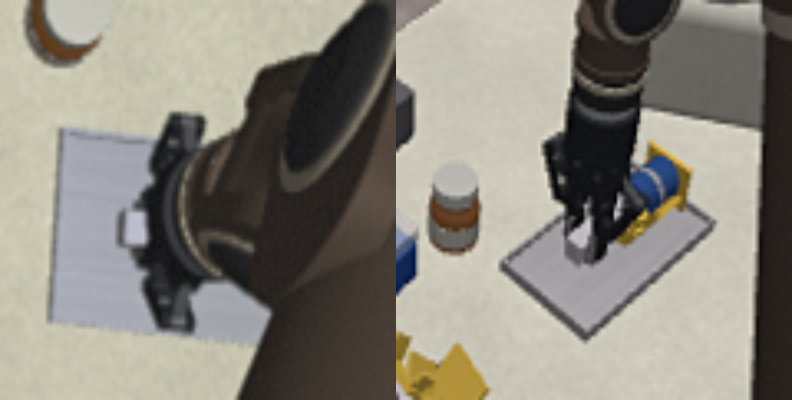

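>>> send_rows([
  [[2,0,0,-1,0],[2,0,0,-3,0],[2,0,0,-5,0],[2,0,0,-7,0],[2,0,0,-7,0]],
])

```text
clock: 5.68
tool_pos: [0.5323, -0.2899, 0.0958]
tcp_rot: [2.294, 2.144, 0.001]
ft_force: [-0.4, -0.1, -1.8]
grip_width: 0.0238
```

```bash
python3 -c "
from h import *
go(.531,-.2875,.0205,86.5)
snap('top','b3');snap('side','b3')
import cv2
t=cv2.imread('pics/b3_top.png')[140:240,320:440];s=cv2.imread('pics/b3_side.png')[110:210,250:370]
cv2.imwrite('pics/b3.png',np.hstack([cv2.resize(t,None,fx=3.3,fy=4),cv2.resize(s,None,fx=3.3,fy=4)]))
"
```

```text
t 5.67 cur [ 0.5323 -0.2899  0.0958] 86.14 shift cm [ 0.24 -0.16  7.53] roll -0.36 F [-0.4 -0.1 -1.8] w 0.0238
```

View pics/b3.png

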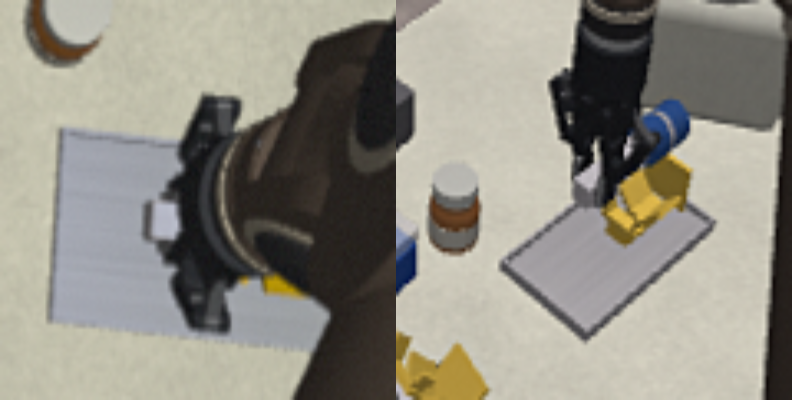

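```bash
cat >> h.py <<'E'
def mallet_pts(s,tool,yaw,th,dz=0.0,n=24):
    """grip at s along axis; th = angle of axis below... axis(face->end)=cos th*h+sin th*z"""
    g=np.array(tool)+[0,0,env.tcp_to_grasp+dz]; h=np.array([np.cos(yaw),np.sin(yaw),0]); z=np.array([0,0,1.])
    a=np.cos(th)*h+np.sin(th)*z; u=-np.sin(th)*h+np.cos(th)*z; w=np.cross(a,u)
    o=g-s*a
    f=lambda zz,r:[o+a*zz+r*(np.cos(t)*u+np.sin(t)*w) for t in np.linspace(0,2*np.pi,n)]
    q=lambda zz:[o+a*zz+.012*(i*u+j*w) for i,j in((1,1),(1,-1),(-1,-1),(-1,1),(1,1))]
    return [f(0,.022),f(.06,.022),q(.06),q(.165)]
def overlay(p,ths,s,yaw,out,box,tool=None,sc=5,dz=0):
    tool=env.sense()['tool_pos'] if tool is None else tool
    x0,y0,x1,y1=box; im=cv2.resize(p["color"][y0:y1,x0:x1,::-1],None,fx=sc,fy=sc,interpolation=cv2.INTER_CUBIC)
    cols=[(0,255,0),(0,0,255),(255,0,255)]
    for th,c in zip(ths,cols):
        for poly in mallet_pts(s,tool,yaw,th,dz):
            px=(proj(p,poly)-[x0,y0])*sc; cv2.polylines(im,[px.astype(np.int32)],False,c,1)
    cv2.imwrite(out,im)
E
python3 - <<'E'
from h import *
p=env.capture('side'); s=env.sense(); print(s['moment'].round(3),s['ft_force'].round(2))
overlay(p,np.radians([0,12,25]),.145,np.radians(86.3),'pics/d.png',(270,110,370,210),sc=6,dz=-.004)
E
```

```text
[ 0.187 -0.01   0.037] [ 0.25  0.7  -1.22]
```

View pics/d.png

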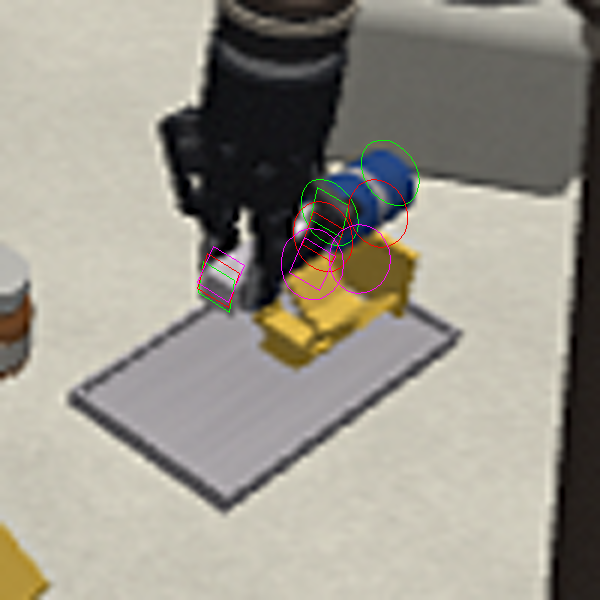

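>>> send_rows([
  [[2.3,0,0,-3,0],[2.3,0,0,-6,0],[2.3,0,0,-6,0]],
])

```text
clock: 6.2
tool_pos: [0.5324, -0.2901, 0.1557]
tcp_rot: [2.293, 2.144, 0.001]
ft_force: [0.5, 0.1, -2.0]
grip_width: 0.0236
```

```bash
cat >> h.py <<'E'
def look(tag,ths,s,yaw,dz=0,half=50,name='side',sc=6):
    p=env.capture(name); t=env.sense(); c=proj(p,t['tool_pos'])[0].astype(int)
    x0=max(0,min(512-2*half,c[0]-half)); y0=max(0,min(384-2*half,c[1]-half))
    print('t',round(t['clock'],2),t['tool_pos'].round(4),'M',t['moment'].round(3),'F',t['ft_force'].round(2),'w',round(t['grip_width'],4),'px',c,(x0,y0))
    overlay(p,np.radians(ths),s,np.radians(yaw),f'pics/{tag}.png',(x0,y0,x0+2*half,y0+2*half),sc=sc,dz=dz)
E
python3 -c "
from h import *
look('e1',[0,45],.145,86.3)"
```

```text
t 6.25 [ 0.5318 -0.2897  0.1541] M [ 0.149 -0.024 -0.006] F [ 0.19 -0.34 -2.92] w 0.0233 px [311 144] (np.int64(261), np.int64(94))
```

View pics/e1.png

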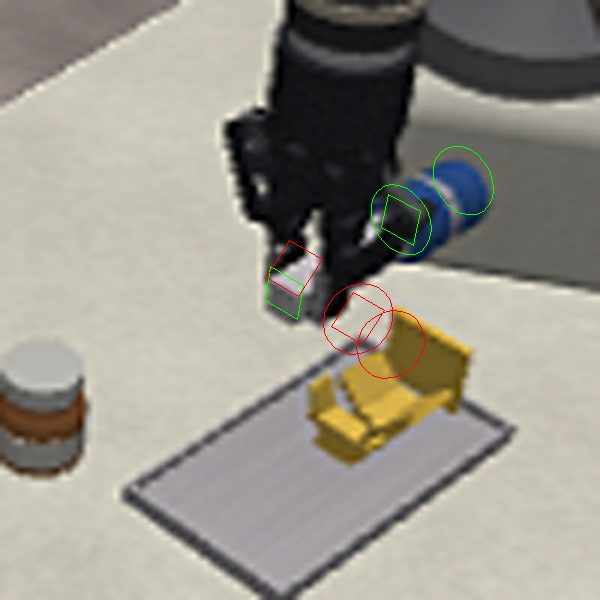

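>>> send_rows([
  [[2.38,0,0,0,0],[2.38,0,0,0,0]],
])

```text
clock: 6.5
tool_pos: [0.5309, -0.2894, 0.1528]
tcp_rot: [-2.293, -2.144, 0.001]
ft_force: [0.6, -0.9, -2.1]
grip_width: 0.024
```

```bash

python3 -c "
from h import *
look('e2',[0,20,45],.145,86.3)"
```

```text
t 6.55 [ 0.5311 -0.2894  0.1531] M [ 0.088 -0.017 -0.045] F [-0.12  0.35 -3.19] w 0.024 px [311 145] (np.int64(261), np.int64(95))
```

View pics/e2.png

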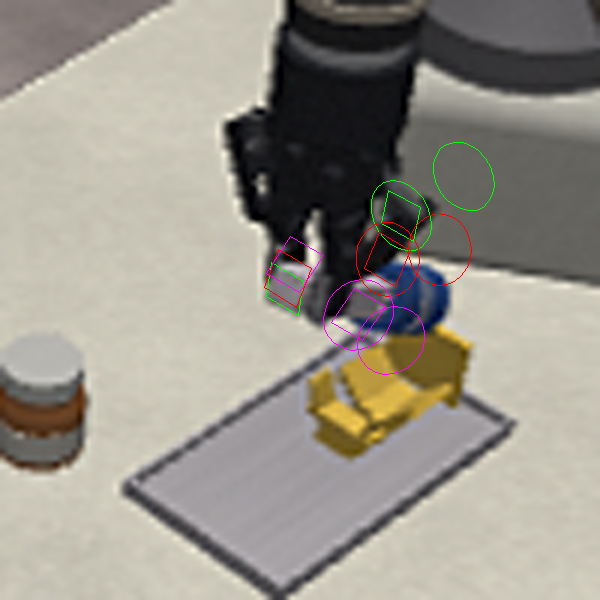

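>>> send_rows([
  [[2.37,0,0,0,0],[2.0,0,0,0,0],[2.0,0,0,0,0]],
])

```text
clock: 6.92
tool_pos: [0.5316, -0.2897, 0.1545]
tcp_rot: [-2.295, -2.145, 0.0]
ft_force: [0.1, 0.1, -2.2]
grip_width: 0.0236
```

```bash

python3 -c "
from h import *
look('e3',[35,45,60],.145,86.3)"
```

```text
t 6.97 [ 0.5316 -0.2897  0.1545] M [ 0.102 -0.065  0.002] F [-1.13  0.16 -2.53] w 0.0237 px [311 144] (np.int64(261), np.int64(94))
```

View pics/e3.png

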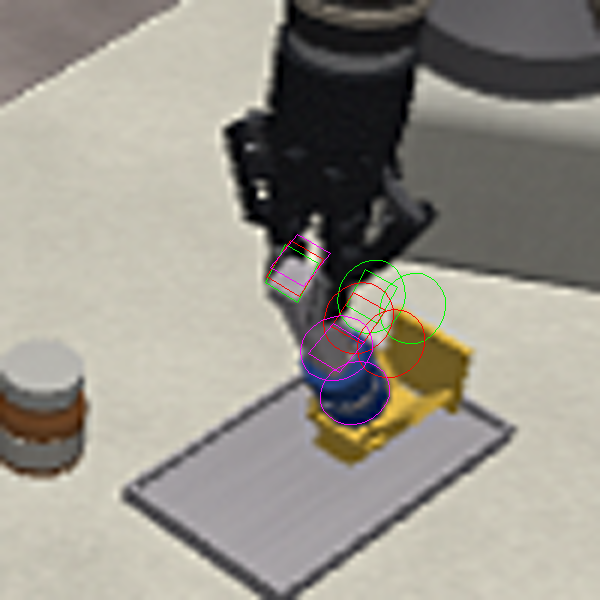

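```bash

python3 -c "
from h import *
go(.5392,.0187,.24,71.8)"
```

```text
t 6.97 cur [ 0.5316 -0.2897  0.1545] 86.14 shift cm [30.82 -1.32 -8.56] roll 14.34 F [-1.1  0.2 -2.5] w 0.0237
```

>>> send_rows([
  [[2,0,0,-3,0],[2,2,0,-6,0],[2,6,0,-8.5,2],[2,11,-0.5,-8.5,5],[2,16,-0.8,-8.5,8]],
], grip_force=50)

```text
clock: 7.6
tool_pos: [0.5344, -0.1284, 0.2401]
tcp_rot: [2.441, 1.976, 0.001]
ft_force: [0.8, -0.2, -1.6]
grip_width: 0.0229
```

>>> send_rows([
  [[2,4.5,0,0,3],[2,9,0,0,6.3],[2,12.5,0.3,0,6.3],[2,14.5,0.3,0,6.3],[2,14.5,0.3,0,6.3]],
])

```text
clock: 8.22
tool_pos: [0.5672, 0.0126, 0.2393]
tcp_rot: [2.542, 1.845, -0.001]
ft_force: [0.8, -0.6, -1.4]
grip_width: 0.0233
```

```bash

python3 -c "
from h import *
go(.5392,.0187,.24,71.8)
look('f1',[50,60],.145,71.8,half=60,sc=5)
look('f2',[50,60],.145,71.8,name='top',half=60,sc=5)"
```

```text
t 8.22 cur [0.5672 0.0126 0.2393] 71.94 shift cm [-0.28 -2.85 -0.07] roll 0.14 F [ 0.8 -0.6 -1.4] w 0.0233
t 8.28 [0.567  0.0117 0.2394] M [0.054 0.006 0.027] F [ 0.07 -0.01 -1.6 ] w 0.0232 px [243 161] (np.int64(183), np.int64(101))
t 8.32 [0.567  0.0111 0.2394] M [ 0.048 -0.034  0.046] F [-0.11 -0.1  -1.77] w 0.0232 px [247 170] (np.int64(187), np.int64(110))
```

View pics/f1.png

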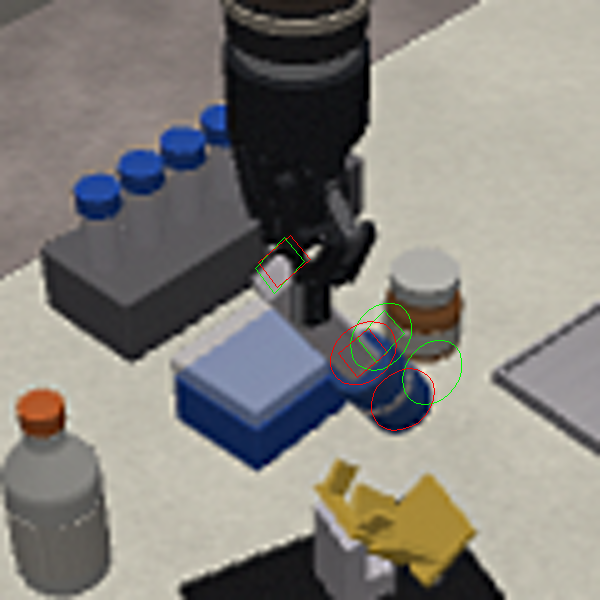

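View pics/f2.png

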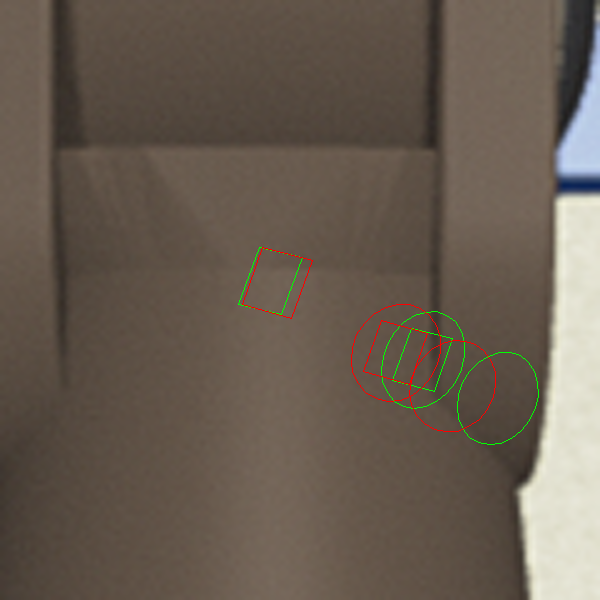

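```bash

python3 -c "
from h import *
go(.5406,.0228,.18,71.8)"
```

```text
t 8.32 cur [0.567  0.0111 0.2394] 71.82 shift cm [ 0.29 -2.87  5.94] roll 0.02 F [-0.1 -0.1 -1.8] w 0.0232
```

>>> send_rows([
  [[2,0,-1.5,0,0],[2,0.3,-2.9,2,0],[2,0.3,-2.9,4.5,0],[2,0.3,-2.9,6,0],[2,0.3,-2.9,6,0]],
])

```text
clock: 8.95
tool_pos: [0.5394, 0.0232, 0.1786]
tcp_rot: [-2.544, -1.841, 0.003]
ft_force: [-0.0, 0.1, -2.7]
grip_width: 0.0231
```

```bash

python3 -c "
from h import *
go(.5406,.0228,.158,71.8)
look('f3',[52,60],.145,71.8,half=50,sc=6,dz=-.005)"
```

```text
t 8.95 cur [0.5394 0.0232 0.1786] 71.79 shift cm [-0.    0.13  2.06] roll -0.01 F [-0.   0.1 -2.7] w 0.0231
t 9.0 [0.5401 0.0233 0.1796] M [ 0.067 -0.06  -0.042] F [-0.68 -0.37 -1.77] w 0.0231 px [246 183] (np.int64(196), np.int64(133))
```

View pics/f3.png

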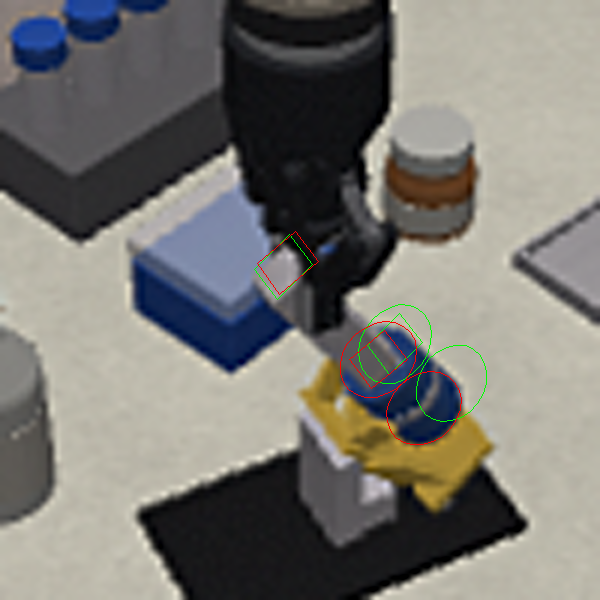

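>>> send_rows([
  [[2,0,0.1,1,0],[2,0,0.1,2,0],[2,0,0.1,2.2,0],[2,0,0.1,2.2,0]],
])

```text
clock: 9.5
tool_pos: [0.5417, 0.0231, 0.1574]
tcp_rot: [2.544, 1.843, -0.0]
ft_force: [1.7, -1.8, -2.6]
grip_width: 0.0234
```

```bash

python3 -c "
from h import *
go(.5468,.0418,.128,71.8)
look('f4',[52,59],.145,71.8,half=50,sc=6,dz=-.005)"
```

```text
t 9.5 cur [0.5417 0.0231 0.1574] 71.84 shift cm [ 1.94 -0.1   2.94] roll 0.04 F [ 1.7 -1.8 -2.6] w 0.0234
t 9.55 [0.5416 0.0232 0.1575] M [-0.349 -0.398  0.106] F [ 1.61 -1.73 -2.8 ] w 0.0231 px [246 188] (np.int64(196), np.int64(138))
```

View pics/f4.png

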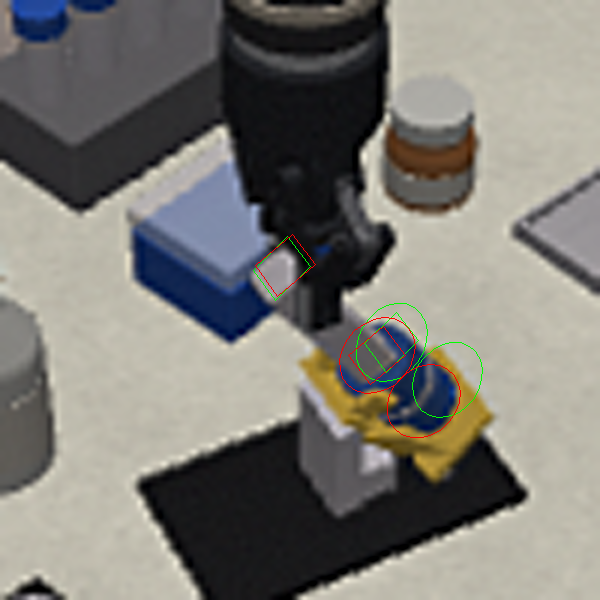

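>>> send_rows([
  [[2,0,0.2,0,0],[2,0,0.2,0,0],[2,0,0.2,0,0]],
])

```text
clock: 9.93
tool_pos: [0.5432, 0.0229, 0.1575]
tcp_rot: [-2.544, -1.843, 0.0]
ft_force: [-0.7, 1.0, -2.6]
grip_width: 0.0231
```

```bash

python3 -c "
from h import *
go(.5468,.0418,.128,71.8)
look('f5',[52,59],.145,71.8,half=60,sc=5,dz=-.005,name='top');s=env.sense();print(s['joints'])"
```

```text
t 9.93 cur [0.5432 0.0229 0.1575] 71.84 shift cm [ 1.91 -0.25  2.95] roll 0.04 F [-0.7  1.  -2.6] w 0.0231
t 9.97 [0.5432 0.0229 0.1575] M [ 0.099  0.102 -0.03 ] F [ 0.07  0.34 -1.46] w 0.0231 px [242 185] (np.int64(182), np.int64(125))
[ 4.19221516e-02  1.70724206e-01 -1.48519006e-01  1.25181125e+00
  3.11145100e-04  1.92961264e+00]
```

View pics/f5.png

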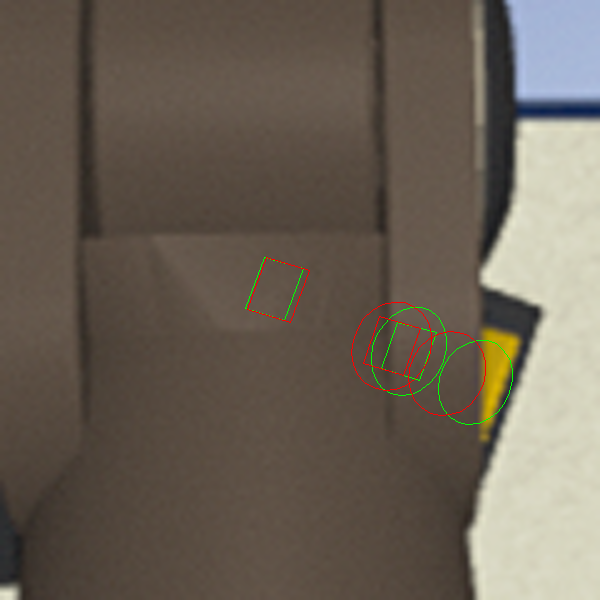

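>>> send_rows([
  [[2.38,0.3,0,0.3,0],[2.38,0.7,0,0.8,0],[2.38,1.1,0,1.4,0],[2.38,1.5,0,2.0,0],[2.38,1.5,0,2.0,0]],
], grip_force=20)

```text
clock: 10.6
tool_pos: [0.5476, 0.0375, 0.1362]
tcp_rot: [-2.542, -1.843, 0.002]
ft_force: [-0.7, -0.1, -1.9]
grip_width: 0.0238
```

```bash

python3 -c "
from h import *
go(.5468,.0418,.128,71.8)
look('f6',[45,52],.145,71.8,half=50,sc=6,dz=-.005)"
```

```text
t 10.6 cur [0.5476 0.0375 0.1362] 71.88 shift cm [ 0.38 -0.2   0.82] roll 0.08 F [-0.7 -0.1 -1.9] w 0.0238
t 10.65 [0.5477 0.0373 0.1366] M [ 0.066 -0.006  0.023] F [ 0.66 -0.11 -1.67] w 0.024 px [241 194] (np.int64(191), np.int64(144))
```

View pics/f6.png

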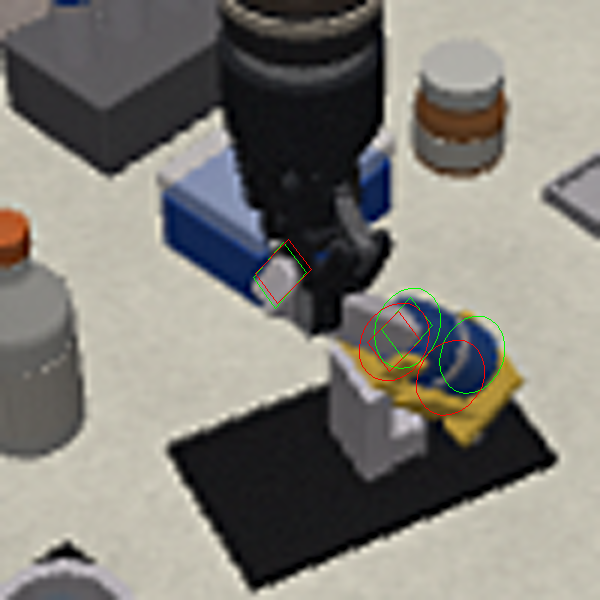

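>>> send_rows([
  [[2.38,0.2,0,0.3,0],[2.38,0.3,0,0.6,0],[2.38,0.3,0,0.7,0],[2.38,0.3,0,0.7,0]],
])

```text
clock: 11.15
tool_pos: [0.5489, 0.0396, 0.1303]
tcp_rot: [2.544, 1.843, -0.001]
ft_force: [-0.5, -2.3, -1.3]
grip_width: 0.0237
```

```bash

python3 -c "
from h import *
go(.5468,.0418,.128,71.8)
look('f7',[45,52],.145,71.8,half=50,sc=6,dz=-.005)"
```

```text
t 11.15 cur [0.5489 0.0396 0.1303] 71.83 shift cm [ 0.15 -0.26  0.23] roll 0.03 F [-0.5 -2.3 -1.3] w 0.0237
t 11.2 [0.5489 0.0396 0.1303] M [-0.642  0.111  0.009] F [-1.29 -3.17 -1.05] w 0.0239 px [241 196] (np.int64(191), np.int64(146))
```

View pics/f7.png

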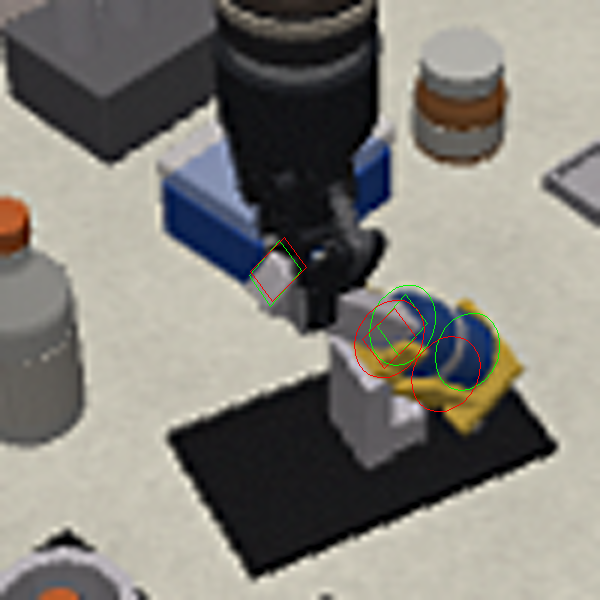

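>>> send_rows([
  [[2.5,0,0,0.1,0],[2.6,0,0,0.1,0],[2.8,0,0,0.1,0],[3.2,0,0,0.1,0]],
])

```text
clock: 11.7
tool_pos: [0.5491, 0.0399, 0.1296]
tcp_rot: [2.544, 1.843, 0.001]
ft_force: [0.4, 0.3, -0.1]
grip_width: 0.0319
```

```bash

python3 -c "
from h import *
look('f8',[45,52],.145,71.8,half=50,sc=6,dz=-.005)"
```

```text
t 11.75 [0.5491 0.0399 0.1296] M [-0.023 -0.041 -0.008] F [ 0.7   0.03 -0.01] w 0.0321 px [241 196] (np.int64(191), np.int64(146))
```

View pics/f8.png

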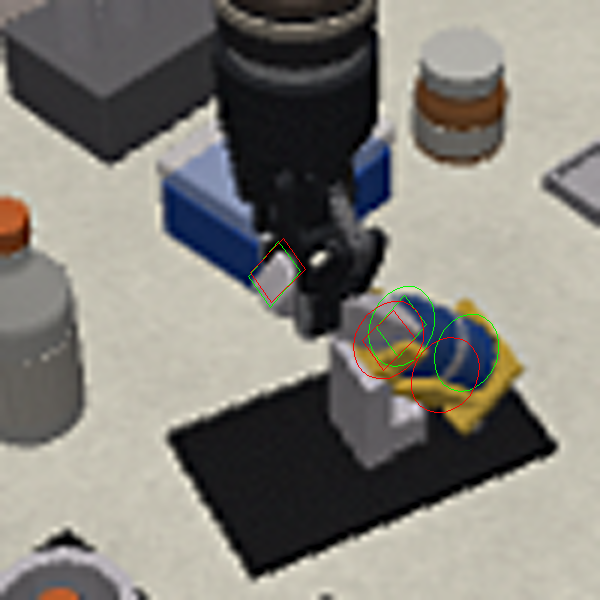

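>>> send_rows([
  [[6,0,0,0,0],[8.5,0,0,0,0],[8.5,0,0,-3,0],[8.5,0,0,-8,0],[8.5,0,0,-10,0]],
])

```text
clock: 12.38
tool_pos: [0.5499, 0.0399, 0.2325]
tcp_rot: [2.543, 1.842, 0.005]
ft_force: [0.5, -0.1, 0.5]
grip_width: 0.0849
```

```bash

python3 -c "
from h import *
p=env.capture('side'); s=env.sense(); print(s['tool_pos'],s['ft_force'],s['clock'])
# seated model: grip at rest coords
rp=np.array([.5351,.0062]); h=np.array([.3127,.9499]); n=np.array([.9499,-.3127])
def pt(s_,lat): 
    q=rp+h*(-.065+s_*.7071)+n*lat; return np.array([q[0],q[1],.04+s_*.7071-env.tcp_to_grasp])
overlay(p,[np.pi/4],.145,np.radians(71.8),'pics/f9.png',(190,150,290,250),tool=pt(.145,.0),sc=6)
"
```

```text
[0.55036011 0.03993576 0.23417058] [-0.09531546  0.39814     2.54843633] 12.425
```

View pics/f9.png

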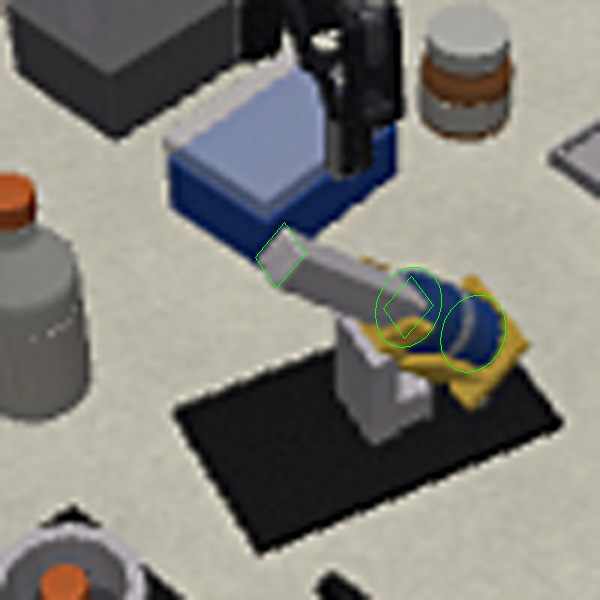

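```bash

python3 -c "
from h import *
go(.5487,.0412,.124,71.8)"
```

```text
t 12.43 cur [0.5504 0.0399 0.2342] 71.84 shift cm [ 0.04 -0.26 11.02] roll 0.04 F [-0.1  0.4  2.5] w 0.0851
```

>>> send_rows([
  [[8.5,0.1,-0.1,4,0],[8.5,0.1,-0.1,8,0],[8.5,0.1,-0.1,10.6,0],[5,0.1,-0.1,10.6,0],[2,0.1,-0.1,10.6,0]],
], grip_force=30)

```text
clock: 13.05
tool_pos: [0.5487, 0.0411, 0.1243]
tcp_rot: [2.544, 1.843, 0.001]
ft_force: [0.6, -0.8, 1.2]
grip_width: 0.0509
```

>>> send_rows([
  [[2,0,0,0,0],[2,0,0,0,0],[2,0,0,0,0]],
])

```text
clock: 13.42
tool_pos: [0.5492, 0.0412, 0.1248]
tcp_rot: [2.543, 1.842, 0.003]
ft_force: [0.2, 0.5, 6.5]
grip_width: 0.0237
```

```bash

python3 -c "
from h import *
go(.5487,.0412,.124,71.8)
look('g1',[45],.145,71.8,half=50,sc=6,dz=-.0)"
```

```text
t 13.43 cur [0.5492 0.0412 0.1248] 71.83 shift cm [-0.01 -0.05  0.08] roll 0.03 F [0.2 0.5 6.5] w 0.0237
t 13.47 [0.5492 0.0412 0.1248] M [ 0.043  0.116 -0.076] F [-0.2   0.17  5.51] w 0.0239 px [240 197] (np.int64(190), np.int64(147))
```

View pics/g1.png

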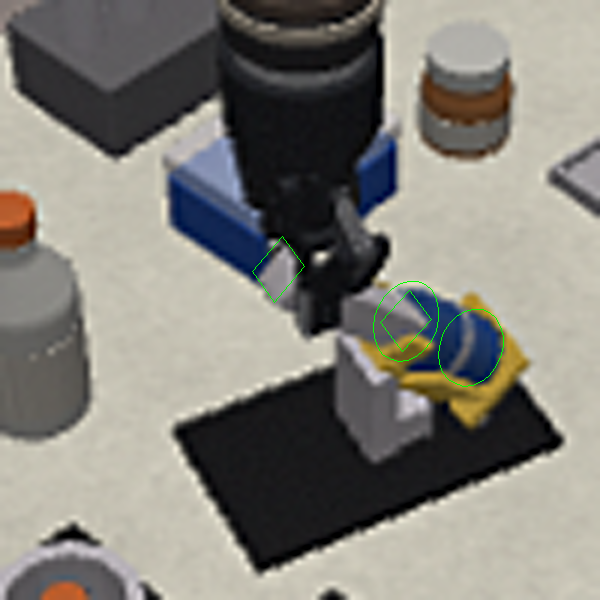

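>>> send_rows([
  [[2,-0.6,0,-0.8,0],[2,-2,0,-2.5,0],[2,-4,0,-5,0],[2,-5,0,-8,0],[2,-5,0,-11,0]],
], grip_force=40)

```text
clock: 14.1
tool_pos: [0.5319, -0.008, 0.2353]
tcp_rot: [2.546, 1.841, -0.0]
ft_force: [0.8, -0.3, -1.8]
grip_width: 0.0232
```

```bash

python3 -c "
from h import *
look('g2',[45],.145,71.8,half=50,sc=6,dz=-.0)"
```

```text
t 14.15 [ 0.5333 -0.0078  0.2395] M [ 0.031 -0.118 -0.031] F [0.94 0.16 2.01] w 0.0237 px [256 164] (np.int64(206), np.int64(114))
```

View pics/g2.png

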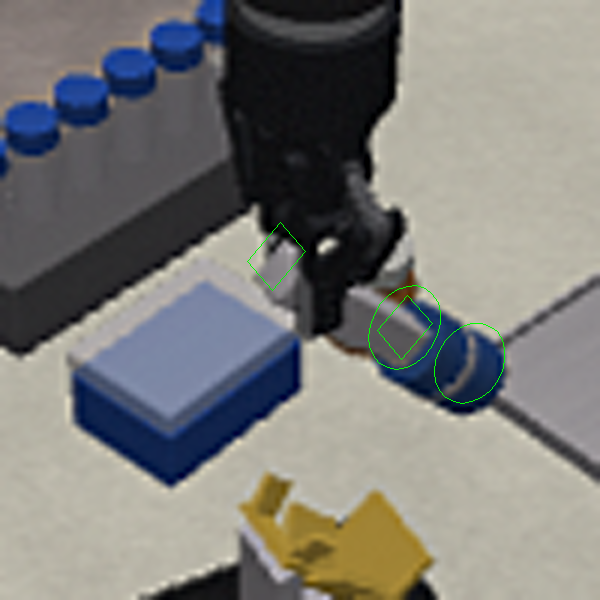

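>>> send_rows([
  [[2,-4,-2,0,0],[2,-8,-4,1,0],[2,-12,-6,3,0],[2,-14.1,-7.1,5.5,0],[2,-14.1,-7.1,7.5,0]],
], grip_force=20)

```text
clock: 14.78
tool_pos: [0.4193, -0.1197, 0.1579]
tcp_rot: [2.547, 1.839, -0.001]
ft_force: [0.1, 0.5, -1.9]
grip_width: 0.0232
```

>>> send_rows([
  [[2.38,0,0,0,0],[2.38,0,0,0,0],[2.38,0,0,0,0],[2.3,0,0,0,0]],
])

```text
clock: 15.28
tool_pos: [0.4218, -0.1182, 0.1591]
tcp_rot: [2.543, 1.843, 0.001]
ft_force: [0.7, 0.5, -2.4]
grip_width: 0.024
```

```bash

python3 -c "
from h import *
look('g3',[70,90],.145,71.8,half=50,sc=6,dz=-.0)"
```

```text
t 15.32 [ 0.4218 -0.1182  0.1589] M [ 0.125 -0.033  0.001] F [-0.48 -0.24 -2.58] w 0.0236 px [307 183] (np.int64(257), np.int64(133))
```

View pics/g3.png

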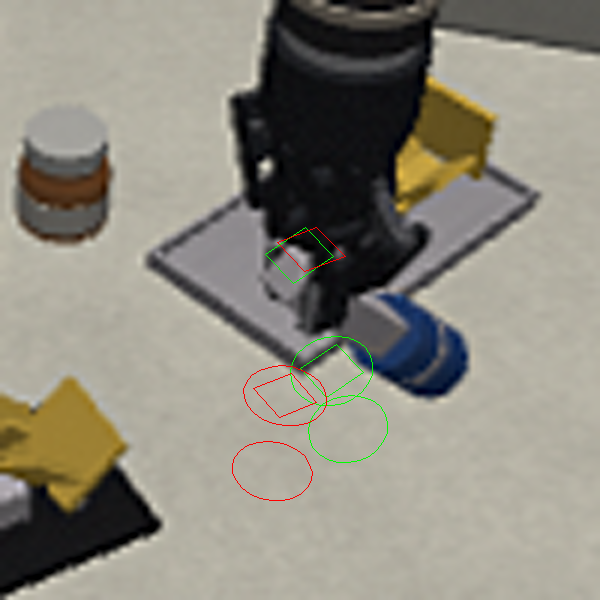

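>>> send_rows([
  [[2.39,0,0,0,0],[2.39,0,0,0,0],[2.39,0,0,0,0],[2.3,0,0,0,0]],
])

```text
clock: 15.82
tool_pos: [0.4213, -0.1183, 0.1584]
tcp_rot: [-2.544, -1.843, 0.0]
ft_force: [-0.5, 0.1, -3.3]
grip_width: 0.0238
```

```bash

python3 -c "
from h import *
look('g4',[70,90],.145,71.8,half=50,sc=6,dz=-.0)"
```

```text
t 15.88 [ 0.4213 -0.1183  0.1585] M [ 0.009 -0.022  0.004] F [-0.13  0.29 -1.76] w 0.0239 px [307 184] (np.int64(257), np.int64(134))
```

View pics/g4.png

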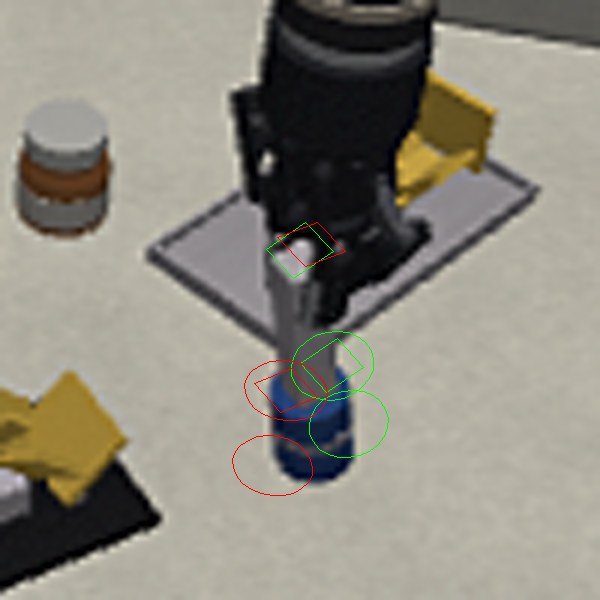

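>>> send_rows([
  [[2.3,0,0,1,0],[2.3,0,0,2,0],[2.3,0,0,2.4,0],[2.3,0,0,2.4,0]],
])

```text
clock: 16.38
tool_pos: [0.421, -0.1182, 0.1339]
tcp_rot: [-2.544, -1.842, 0.001]
ft_force: [0.4, -0.2, -2.6]
grip_width: 0.0238
```

```bash

python3 -c "
from h import *
look('g5',[80,90],.145,71.8,half=50,sc=6,dz=-.003)"
```

```text
t 16.43 [ 0.4212 -0.1182  0.1343] M [ 0.009 -0.029 -0.04 ] F [-0.74 -0.04 -1.58] w 0.0237 px [306 189] (np.int64(256), np.int64(139))
```

View pics/g5.png

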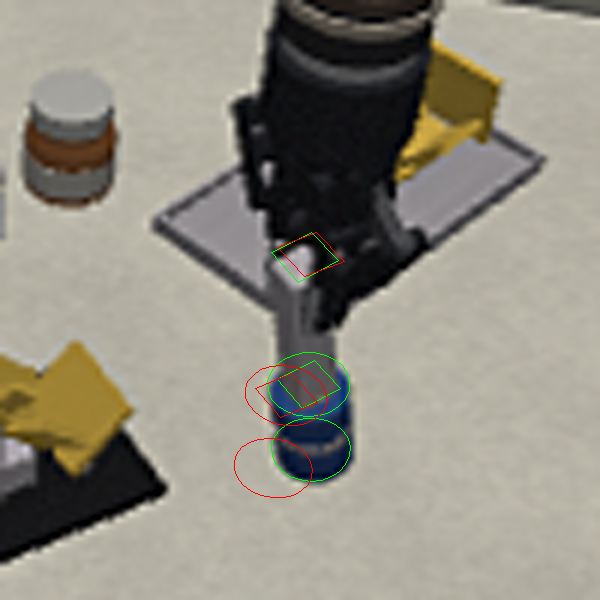

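>>> send_rows([
  [[2.3,0,0,0.3,0],[2.3,0,0,0.5,0],[2.3,0,0,0.5,0]],
])

```text
clock: 16.8
tool_pos: [0.4217, -0.1183, 0.1304]
tcp_rot: [2.543, 1.842, 0.002]
ft_force: [-0.9, 0.7, 4.5]
grip_width: 0.0234
```

>>> send_rows([
  [[2.4,0,0,0,0],[2.5,0,0,0,0],[2.7,0,0,0,0],[3.2,0,0,0,0],[3.2,0,0,0,0]],
])

```text
clock: 17.42
tool_pos: [0.4213, -0.1183, 0.1293]
tcp_rot: [-2.544, -1.843, 0.0]
ft_force: [0.0, -0.3, -0.4]
grip_width: 0.0319
```

```bash

python3 -c "
from h import *
look('g6',[80,90],.145,71.8,half=50,sc=6,dz=-.003)"
```

```text
t 17.48 [ 0.4213 -0.1182  0.1293] M [-0.033 -0.053 -0.066] F [-0.93  0.64 -0.11] w 0.0323 px [306 190] (np.int64(256), np.int64(140))
```

View pics/g6.png

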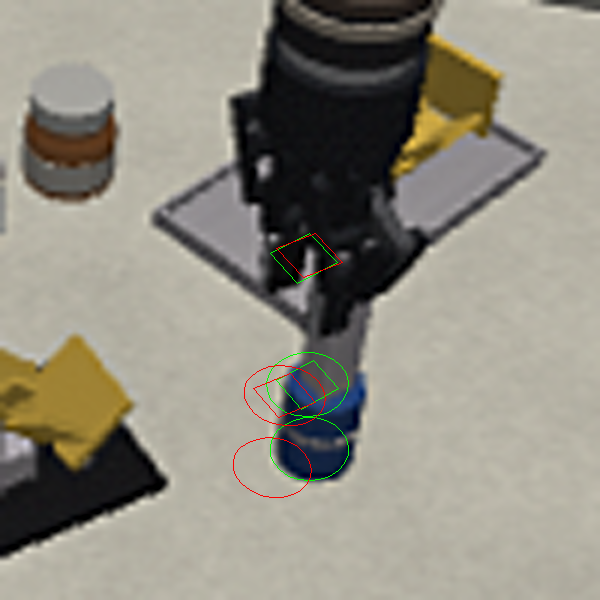

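```bash

python3 -c "
from h import *
p=env.capture('side'); t=env.sense()['tool_pos']; h=np.array([np.cos(1.2535),np.sin(1.2535),0])
x0,y0=256,140; im=cv2.resize(p['color'][140:240,256:356,::-1],None,fx=6,fy=6,interpolation=cv2.INTER_CUBIC)
for d,c in((.015,(0,255,0)),(.022,(0,0,255))):
  q=t-h*d; q[2]=.145-env.tcp_to_grasp
  for poly in mallet_pts(.145,q,1.2535,np.pi/2): cv2.polylines(im,[((proj(p,poly)-[x0,y0])*6).astype(np.int32)],False,c,1)
cv2.imwrite('pics/g7.png',im)
"
```

```text
(no output)
```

View pics/g7.png

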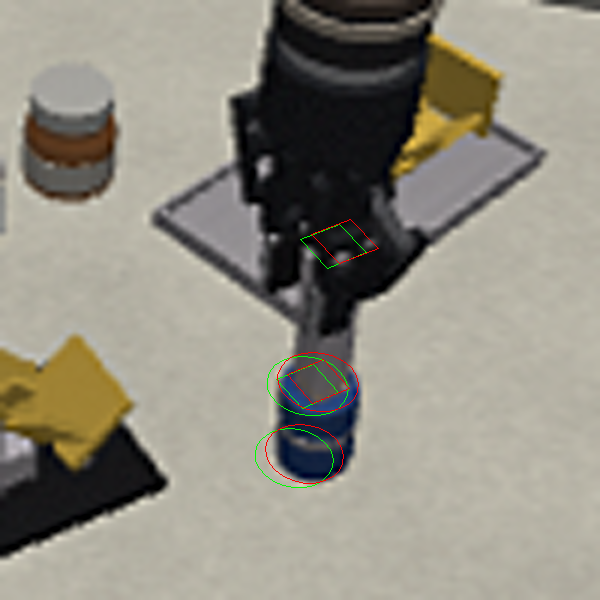

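>>> send_rows([
  [[3.5,-1,0,0,0],[3.5,-1,0,0,0]],
])

```text
clock: 17.77
tool_pos: [0.418, -0.1284, 0.1295]
tcp_rot: [2.545, 1.842, -0.0]
ft_force: [0.3, 0.7, 0.1]
grip_width: 0.0346
```

```bash

python3 -c "
from h import *
p=env.capture('side'); t=np.array([.4213,-.1182,.129]); h=np.array([np.cos(1.2535),np.sin(1.2535),0])
print(env.sense()['ft_force'])
x0,y0=256,140; im=cv2.resize(p['color'][140:240,256:356,::-1],None,fx=6,fy=6,interpolation=cv2.INTER_CUBIC)
for d,c in((.022,(0,255,0)),(.028,(0,0,255))):
  q=t-h*d; q[2]=.145-env.tcp_to_grasp
  for poly in mallet_pts(.145,q,1.2535,np.pi/2): cv2.polylines(im,[((proj(p,poly)-[x0,y0])*6).astype(np.int32)],False,c,1)
cv2.imwrite('pics/g8.png',im)
"
```

```text
[ 0.84584491  0.3533132  -0.29357831]
```

View pics/g8.png

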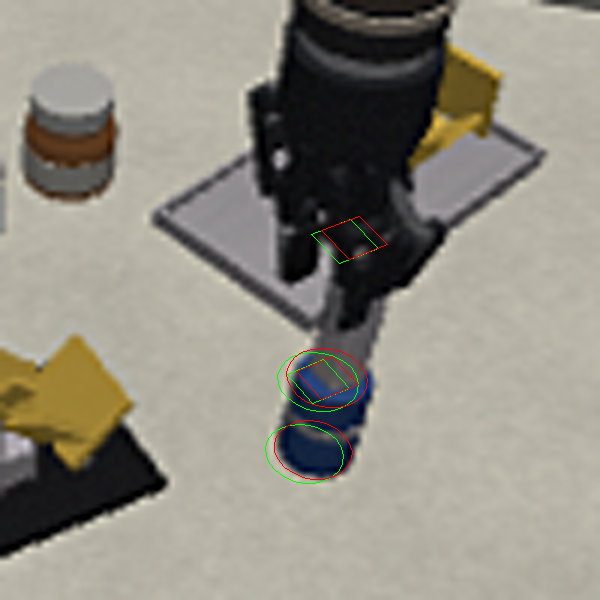

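>>> send_rows([
  [[3.5,0,0,0,0],[3.5,0,0,0,0]],
])

```text
clock: 18.08
tool_pos: [0.4182, -0.1277, 0.1295]
tcp_rot: [-2.544, -1.843, -0.0]
ft_force: [0.6, -0.6, -0.6]
grip_width: 0.0351
```

```bash
cat > l.py <<'E'
from h import *
import sys
p=env.capture('side'); t=np.array([.4213,-.1182,.129]); h=np.array([np.cos(1.2535),np.sin(1.2535),0])
x0,y0=256,140; im=cv2.resize(p['color'][140:240,256:356,::-1],None,fx=6,fy=6,interpolation=cv2.INTER_CUBIC)
for d,c in((.022,(0,255,0)),(.028,(0,0,255))):
  q=t-h*d; q[2]=.145-env.tcp_to_grasp
  for poly in mallet_pts(.145,q,1.2535,np.pi/2): cv2.polylines(im,[((proj(p,poly)-[x0,y0])*6).astype(np.int32)],False,c,1)
cv2.imwrite(sys.argv[1],im)
E
python3 l.py pics/g9.png
```

```text
(no output)
```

View pics/g9.png

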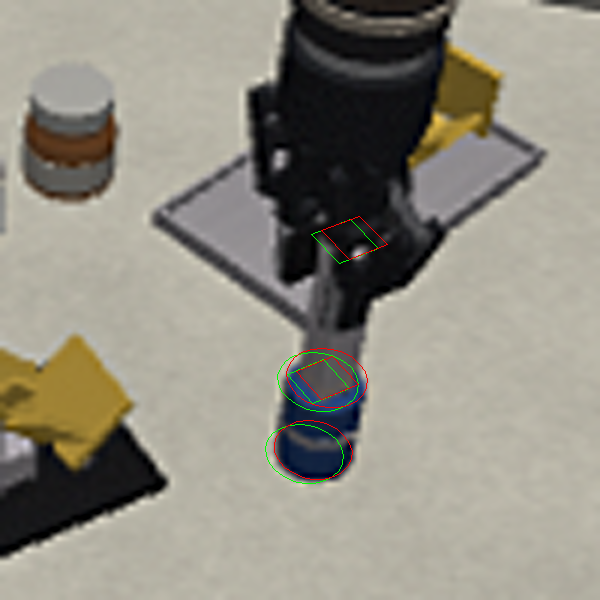

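>>> send_rows([
  [[3.5,0,0,0,0],[3.5,0,0,0,0],[3.5,0,0,0,0],[3.5,0,0,0,0],[3.5,0,0,0,0]],
])

```text
clock: 18.75
tool_pos: [0.4182, -0.1278, 0.1295]
tcp_rot: [-2.544, -1.843, -0.0]
ft_force: [-0.1, 0.6, 1.0]
grip_width: 0.0352
```

```bash
python3 l.py pics/g10.png
```

```text
(no output)
```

View pics/g10.png

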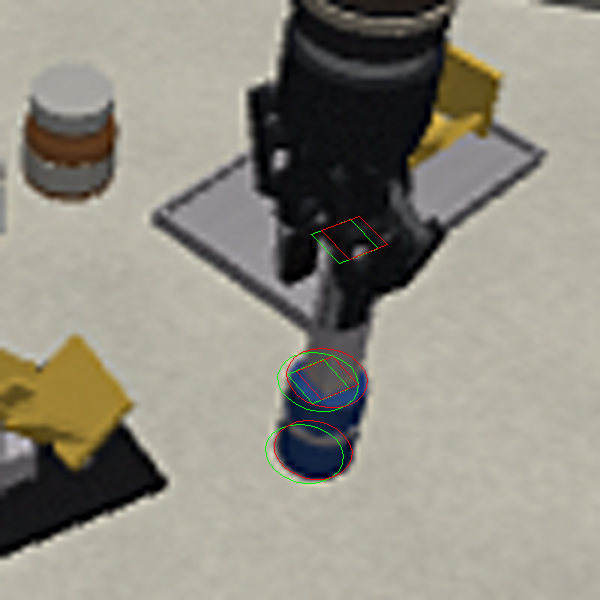

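>>> send_rows([
  [[3.5,-0.9,0,0,0],[3.5,-1.8,0,0.4,0],[3.5,-1.8,0,1.2,0],[3.5,-1.8,0,1.2,0]],
])

```text
clock: 19.3
tool_pos: [0.4119, -0.1449, 0.1165]
tcp_rot: [-2.544, -1.841, 0.001]
ft_force: [0.8, 0.8, 0.3]
grip_width: 0.0349
```

```bash
python3 l.py pics/g11.png
```

```text
(no output)
```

View pics/g11.png

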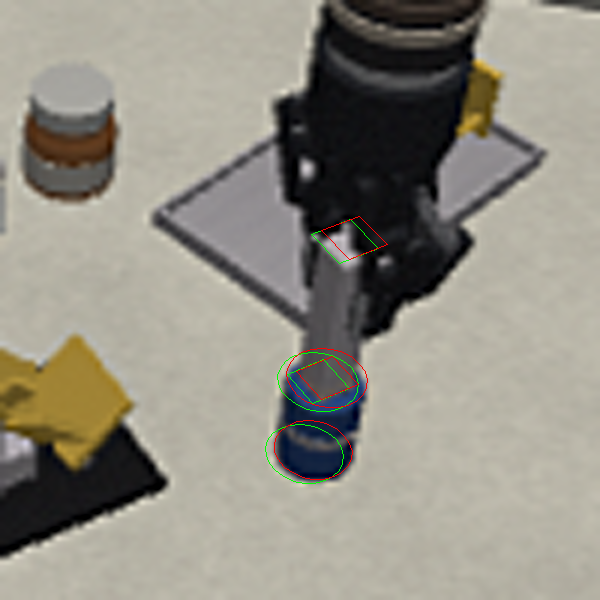

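>>> send_rows([
  [[3.5,0.3,0,0,0],[2.8,0.3,0,0,0],[2.0,0.3,0,0,0],[2.0,0.3,0,0,0],[2.0,0.3,0,0,0]],
], grip_force=60)

```text
clock: 19.98
tool_pos: [0.4138, -0.142, 0.1177]
tcp_rot: [2.544, 1.843, 0.001]
ft_force: [-0.4, 1.0, 2.9]
grip_width: 0.0234
```

>>> send_rows([
  [[2.0,0,0,-1,0],[2.0,0,0,-4,0],[2.0,0,0,-8,0],[2.0,0,0,-8,0],[2.0,0,0,-8,0]],
])

```text
clock: 20.6
tool_pos: [0.4132, -0.1419, 0.1969]
tcp_rot: [-2.544, -1.843, 0.001]
ft_force: [-0.3, -0.1, -2.5]
grip_width: 0.0238
```

```bash

python3 -c "
from h import *
go(0,0,0,71.8)
look('h1',[90],.135,71.8,half=50,sc=6,dz=0)"
```

```text
t 20.6 cur [ 0.4132 -0.1419  0.1969] 71.84 shift cm [  0.6  -43.67  19.72] roll 0.04 F [-0.3 -0.1 -2.5] w 0.0238
t 20.65 [ 0.4129 -0.1418  0.1964] M [-0.001  0.007 -0.004] F [-0.17  0.45 -2.28] w 0.0236 px [315 172] (np.int64(265), np.int64(122))
```

View pics/h1.png

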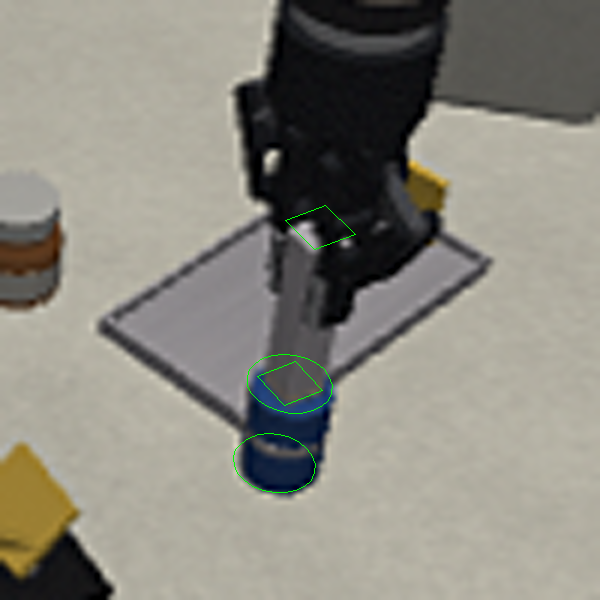

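```bash
python3 - <<'E'
from h import *
import pickle
ps=pickle.load(open('ps.pkl','rb'))
ims=[]
for n,(x0,y0,x1,y1) in {'top':(140,170,190,220),'side':(175,225,225,275)}.items():
    p=ps[n]; hsv=cv2.cvtColor(p['color'],cv2.COLOR_RGB2HSV)
    m=(hsv[...,0]<14)&(hsv[...,1]>150)&(hsv[...,2]>90); mm=np.zeros_like(m); mm[y0:y1,x0:x1]=m[y0:y1,x0:x1]
    ys,xs=np.nonzero(mm); c=(xs.mean(),ys.mean()); print(n,c,mm.sum(),xs.min(),xs.max(),ys.min(),ys.max(), atz(p,c,.075), atz(p,c,.072))
    im=cv2.resize(p['color'][y0:y1,x0:x1,::-1],None,fx=8,fy=8,interpolation=cv2.INTER_CUBIC)
    for (cx,cy),col in (((.529,.223),(0,255,0)),((.533,.223),(0,0,255))):
        for r,z in((.03,.07),(.012,.075)):
            q=[[cx+r*np.cos(a),cy+r*np.sin(a),z] for a in np.linspace(0,6.3,40)]
            cv2.polylines(im,[((proj(p,q)-[x0,y0])*8+4).astype(np.int32)],False,col,1)
    ims.append(im)
cv2.imwrite('pics/pin.png',np.hstack(ims))
E
```

```text
top (np.float64(163.30769230769232), np.float64(192.07692307692307)) 26 158 169 188 196 [0.53085232 0.2212869  0.075     ] [0.53106893 0.22200787 0.072     ]
side (np.float64(200.18840579710144), np.float64(249.1014492753623)) 69 197 204 244 256 [0.52459469 0.23039894 0.075     ] [0.52641823 0.22920136 0.072     ]
```

View pics/pin.png

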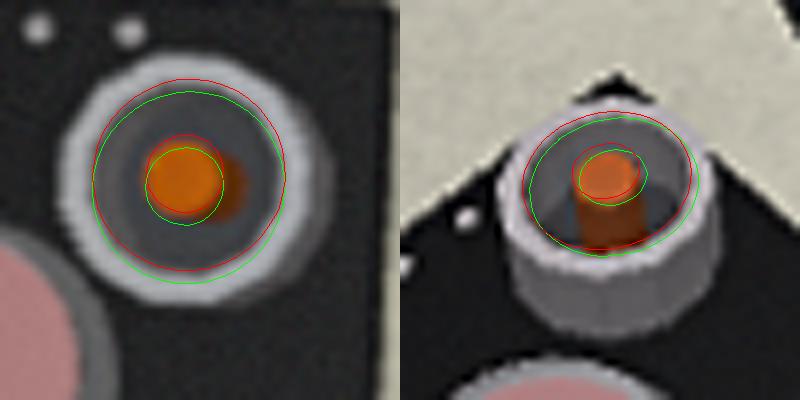

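```bash

python3 -c "
from h import *
go(.533,.2255,.255,71.8)"
```

```text
t 20.65 cur [ 0.4129 -0.1418  0.1964] 71.84 shift cm [38.65 -0.05 -5.87] roll 0.04 F [-0.2  0.5 -2.3] w 0.0236
```

>>> send_rows([
  [[2,1,0,-3,0],[2,5,0,-6,0],[2,10,0,-6,0],[2,15,0,-6,0],[2,20,0,-6,0]],
], grip_force=100)

```text
clock: 21.28
tool_pos: [0.4756, 0.0494, 0.2561]
tcp_rot: [-2.544, -1.842, 0.003]
ft_force: [0.7, -0.4, -1.6]
grip_width: 0.0232
```

>>> send_rows([
  [[2,5,0,0,0],[2,10,0,0,0],[2,15,0,0,0],[2,18.5,0,0,0],[2,18.6,0,0,0]],
])

```text
clock: 21.9
tool_pos: [0.5337, 0.2266, 0.2548]
tcp_rot: [-2.541, -1.846, 0.006]
ft_force: [0.3, -0.1, -1.9]
grip_width: 0.0227
```

```bash

python3 -c "
from h import *
go(.533,.2255,.215,71.8)
look('h2',[90],.1364,71.8,half=55,sc=5)
go(.533,.2255,.215,71.8)"
```

```text
t 21.9 cur [0.5337 0.2266 0.2548] 72.01 shift cm [-0.12 -0.02  3.98] roll 0.21 F [ 0.3 -0.1 -1.9] w 0.0227
t 21.95 [0.5334 0.2254 0.2553] M [-0.038 -0.046 -0.029] F [-0.66  0.18 -1.9 ] w 0.0228 px [192 203] (np.int64(137), np.int64(148))
t 21.95 cur [0.5334 0.2254 0.2553] 71.94 shift cm [ 0.   -0.03  4.03] roll 0.14 F [-0.7  0.2 -1.9] w 0.0228
```

View pics/h2.png

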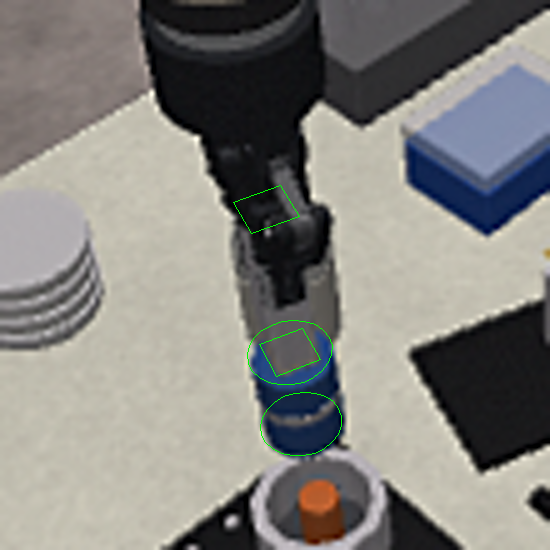

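>>> send_rows([
  [[2,0,0,1.5,0],[2,0,0,3.2,0],[2,0,0,3.2,0],[2,0,0,3.2,0]],
])

```text
clock: 22.45
tool_pos: [0.5337, 0.224, 0.2257]
tcp_rot: [2.545, 1.842, 0.0]
ft_force: [-0.1, -0.6, -1.6]
grip_width: 0.0227
```

```bash

python3 -c "
from h import *
look('h3',[90],.1364,71.8,half=50,sc=6)
look('h4',[90],.1364,71.8,half=50,sc=6,name='top')
go(.533,.2255,.1727,71.8)"
```

```text
t 22.5 [0.534  0.2242 0.2261] M [-0.016 -0.001  0.057] F [-0.47 -0.63 -2.18] w 0.0227 px [194 210] (np.int64(144), np.int64(160))
t 22.55 [0.5341 0.2244 0.2262] M [ 0.    -0.011  0.014] F [-0.75  0.84 -2.69] w 0.0228 px [144 184] (np.int64(94), np.int64(134))
t 22.55 cur [0.5341 0.2244 0.2262] 71.8 shift cm [ 0.07 -0.14  5.35] roll 0.0 F [-0.7  0.8 -2.7] w 0.0228
```

View pics/h3.png

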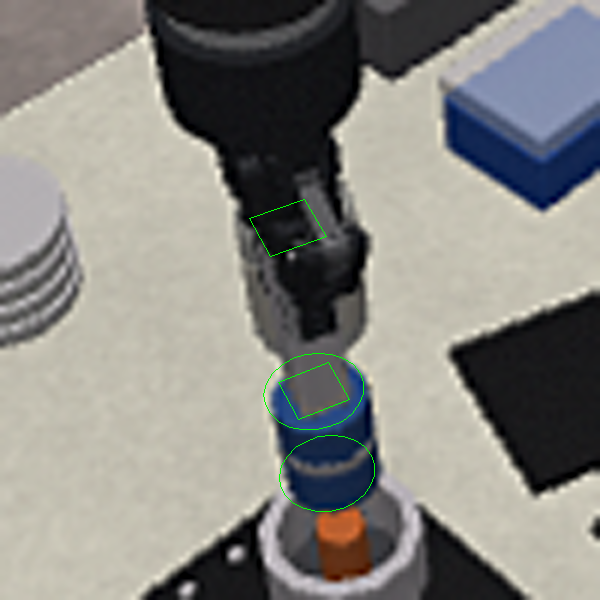

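View pics/h4.png

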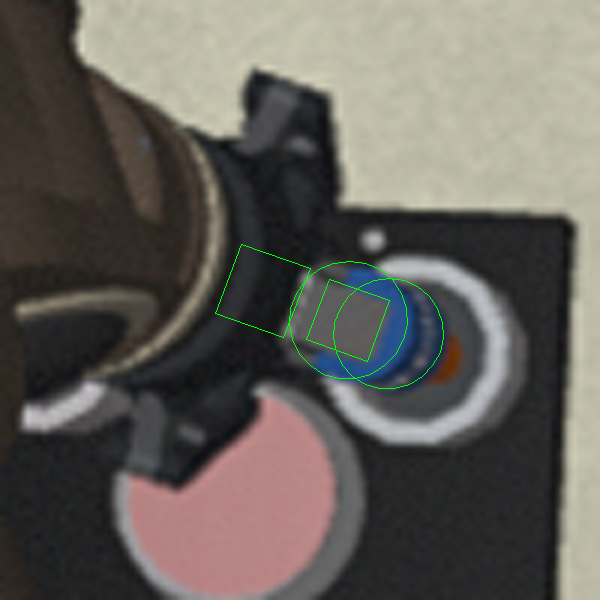

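```bash

python3 -c "
from h import *
ims=[]
for n,x0,y0 in(('top',115,150),('side',170,205)):
  p=env.capture(n); t=env.sense()['tool_pos']
  im=cv2.resize(p['color'][y0:y0+70,x0:x0+70,::-1],None,fx=5.6,fy=5.6,interpolation=cv2.INTER_CUBIC)
  for c,col in(((t[0],t[1]),(0,255,0)),((.5325,.2235),(0,0,255))):
    for r,z in((.03,.07),(.042,.07),(.012,.075)):
      q=[[c[0]+r*np.cos(a),c[1]+r*np.sin(a),z] for a in np.linspace(0,6.3,40)]
      cv2.polylines(im,[((proj(p,q)+.5-[x0,y0])*5.6).astype(np.int32)],False,col,1)
  ims.append(im)
cv2.imwrite('pics/h5.png',np.hstack(ims))
"
```

```text
(no output)
```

View pics/h5.png

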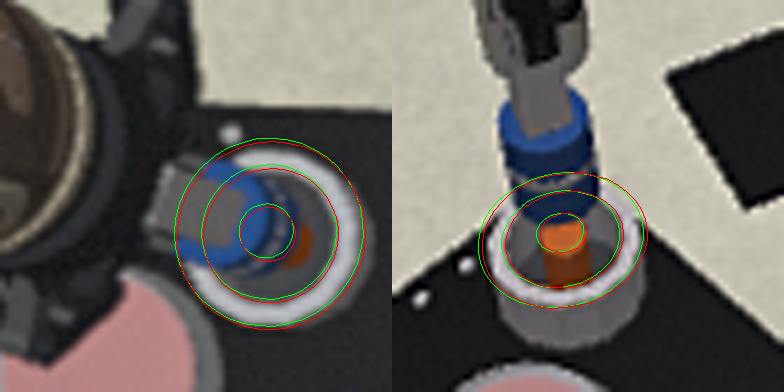

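>>> send_rows([
  [[2,0,0,2.0,0],[2,0,0,4.4,0],[2,0,0,6.4,0],[2,0,0,6.4,0]],
], grip_force=120)

```text
clock: 23.15
tool_pos: [0.5367, 0.2262, 0.1718]
tcp_rot: [2.542, 1.841, 0.024]
ft_force: [-7.7, -2.1, 44.3]
grip_width: 0.023
```

```bash

python3 -c "
from h import *
look('i1',[90],.1364,71.8,half=50,sc=6)
"
```

```text
t 23.2 [0.5367 0.2263 0.1718] M [-0.808  2.755  0.025] F [-8.38 -2.23 44.76] w 0.0236 px [194 224] (np.int64(144), np.int64(174))
```

View pics/i1.png

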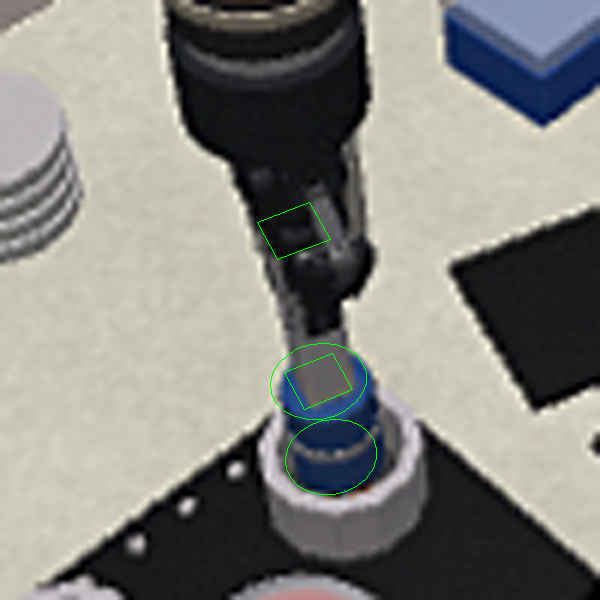

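>>> send_rows([
  [[2,0,0,-2,0],[2,0,0,-6,0],[2,0,0,-10,0],[2,0,0,-12,0],[2,0,0,-12,0]],
])

```text
clock: 23.82
tool_pos: [0.5347, 0.2251, 0.2835]
tcp_rot: [2.543, 1.843, 0.006]
ft_force: [0.5, -0.1, -2.5]
grip_width: 0.0228
```

```bash

python3 -c "
from h import *
look('i2',[90],.1364,71.8,half=60,sc=5)
"
```

```text
t 23.88 [0.5343 0.2249 0.2818] M [-0.026 -0.015  0.033] F [ 0.2   0.33 -2.17] w 0.023 px [191 195] (np.int64(131), np.int64(135))
```

View pics/i2.png

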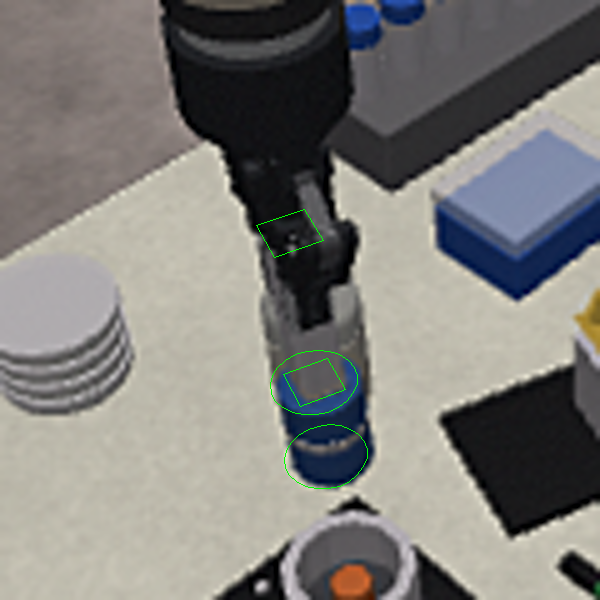

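```bash

python3 -c "
from h import *
ims=[]
for n in('top','side'):
  p=env.capture(n); c0=proj(p,[.5325,.2235,.06])[0].astype(int)-25; x0,y0=c0
  im=cv2.resize(p['color'][y0:y0+50,x0:x0+50,::-1],None,fx=8,fy=8,interpolation=cv2.INTER_CUBIC)
  for z,col in((.055,(0,255,0)),(.075,(0,0,255))):
      q=[[.5325+.012*np.cos(a),.2235+.012*np.sin(a),z] for a in np.linspace(0,6.3,40)]
      cv2.polylines(im,[((proj(p,q)+.5-[x0,y0])*8).astype(np.int32)],False,col,1)
  ims.append(im)
cv2.imwrite('pics/i3.png',np.hstack(ims))
go(.4126,-.1448,.2,71.8)
"
```

```text
t 23.98 cur [0.5336 0.2247 0.2802] 71.84 shift cm [-3.887e+01  3.000e-02  8.060e+00] roll 0.04 F [-0.2  0.2 -2.6] w 0.023
```

View pics/i3.png

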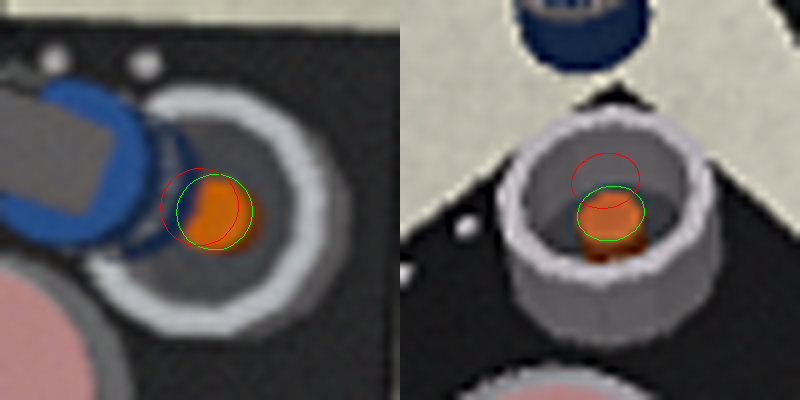

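>>> send_rows([
  [[2,-3,0,0,0],[2,-8,0,0,0],[2,-13,0,0,0],[2,-18,0,0,0],[2,-23,0,0,0]],
], grip_force=60)

```text
clock: 24.6
tool_pos: [0.4609, 0.0049, 0.2801]
tcp_rot: [-2.543, -1.843, 0.003]
ft_force: [0.2, -0.3, -2.0]
grip_width: 0.0229
```

>>> send_rows([
  [[2,-5,0,2,0],[2,-10,0,4,0],[2,-14,0,7,0],[2,-15.8,0,10,0],[2,-15.8,0,12,0]],
])

```text
clock: 25.22
tool_pos: [0.4109, -0.1447, 0.1587]
tcp_rot: [-2.545, -1.838, 0.003]
ft_force: [-1.2, -0.3, -2.1]
grip_width: 0.0227
```

>>> send_rows([
  [[2,0,0,1,0],[2,0,0,2,0],[2,0,0,2.5,0],[2,0,0,2.5,0]],
])

```text
clock: 25.72
tool_pos: [0.413, -0.1437, 0.1365]
tcp_rot: [2.544, 1.844, -0.0]
ft_force: [0.4, -0.1, -2.6]
grip_width: 0.0226
```

```bash

python3 -c "
from h import *
look('j1',[90],.1364,71.8,half=50,sc=6)
go(.4126,-.1448,.12,71.8)
"
```

```text
t 25.77 [ 0.4132 -0.1438  0.1368] M [-0.009 -0.018  0.033] F [-0.2  -0.51 -2.41] w 0.0229 px [313 186] (np.int64(263), np.int64(136))
t 25.77 cur [ 0.4132 -0.1438  0.1368] 71.87 shift cm [-0.12 -0.03  1.68] roll 0.07 F [-0.2 -0.5 -2.4] w 0.0229
```

View pics/j1.png

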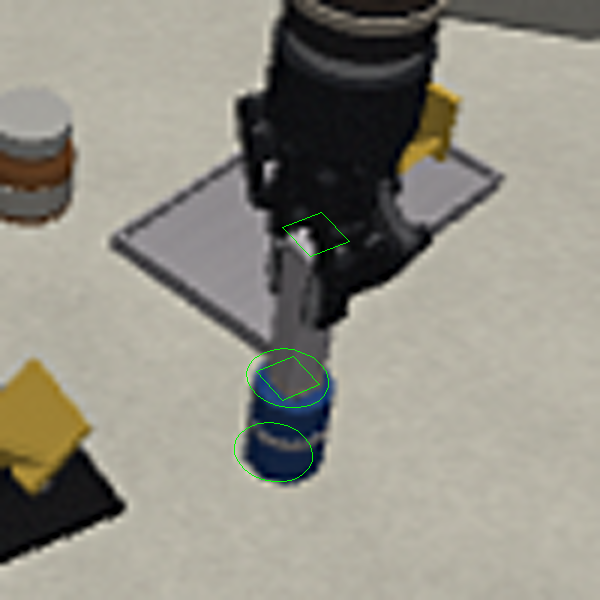

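>>> send_rows([
  [[2,0,0,0.7,0],[2,0,0,1.3,0],[2,0,0,1.6,0],[2,0,0,1.6,0]],
], grip_force=30)

```text
clock: 26.28
tool_pos: [0.4127, -0.1439, 0.1201]
tcp_rot: [-2.544, -1.843, 0.001]
ft_force: [-0.2, -0.5, -2.0]
grip_width: 0.0225
```

>>> send_rows([
  [[2,0,0,0.2,0],[2,0,0,0.4,0],[2,0,0,0.5,0],[2,0,0,0.5,0]],
], grip_force=20)

```text
clock: 26.78
tool_pos: [0.4133, -0.1442, 0.1177]
tcp_rot: [2.543, 1.842, 0.002]
ft_force: [-4.3, 0.4, 14.9]
grip_width: 0.0227
```

>>> send_rows([
  [[2.38,0,0,0,0],[2.39,0,0,0,0],[2.39,0,0,0,0],[2.39,0,0,0,0]],
])

```text
clock: 27.28
tool_pos: [0.4135, -0.1444, 0.1174]
tcp_rot: [2.542, 1.841, 0.002]
ft_force: [-3.3, -0.7, 12.0]
grip_width: 0.0238
```

```bash

python3 -c "
from h import *
look('j2',[90],.1364,71.8,half=50,sc=6)
"
```

```text
t 27.32 [ 0.4136 -0.1444  0.1174] M [0.16  0.965 0.066] F [-3.2  -0.07 10.96] w 0.0238 px [312 190] (np.int64(262), np.int64(140))
```

View pics/j2.png

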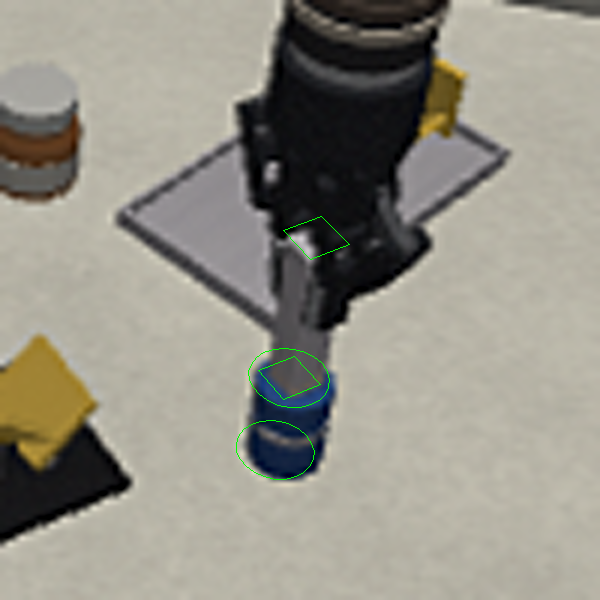

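>>> send_rows([
  [[2.39,-0.2,0,-0.3,0],[2.39,-0.3,0,-0.3,0],[2.41,-0.3,0,-0.3,0],[2.43,-0.3,0,-0.3,0],[2.45,-0.3,0,-0.3,0]],
])

```text
clock: 27.95
tool_pos: [0.412, -0.1468, 0.1184]
tcp_rot: [-2.544, -1.843, -0.0]
ft_force: [0.3, 0.8, 0.5]
grip_width: 0.0247
```

>>> send_rows([
  [[2.5,0,0,0,0],[2.6,0,0,0,0],[2.8,0,0,0,0],[3.2,0,0,0,0],[3.6,0,0,0,0]],
])

```text
clock: 28.58
tool_pos: [0.412, -0.1468, 0.1185]
tcp_rot: [2.544, 1.843, 0.0]
ft_force: [-0.6, 0.0, -0.2]
grip_width: 0.0363
```

```bash

python3 -c "
from h import *
look('j3',[90],.1364,71.8,half=50,sc=6)
"
```

```text
t 28.62 [ 0.412  -0.1468  0.1185] M [-0.009 -0.032 -0.027] F [-0.22  0.86 -0.24] w 0.0359 px [313 190] (np.int64(263), np.int64(140))
```

View pics/j3.png

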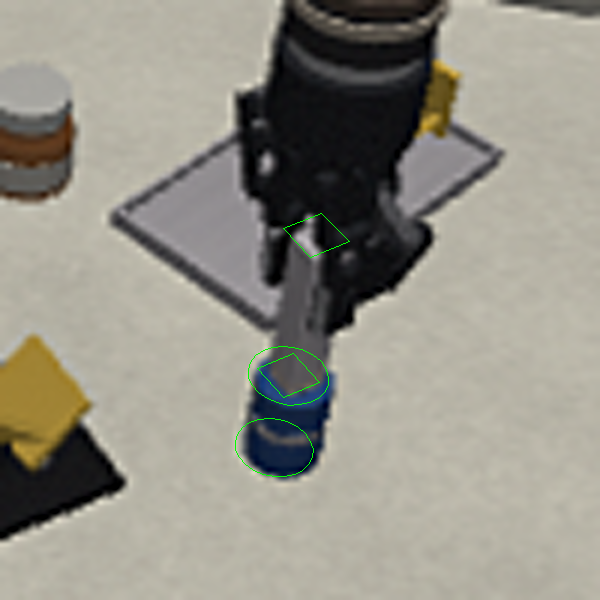

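>>> send_rows([
  [[5,0,0,0,0],[6.5,0,0,0,0],[6.5,0,0,-1,0],[6.5,0,0,-4,0],[6.5,0,0,-8,0]],
])

```text
clock: 29.25
tool_pos: [0.4115, -0.1466, 0.1993]
tcp_rot: [-2.543, -1.842, 0.001]
ft_force: [1.6, -0.0, 0.9]
grip_width: 0.0649
```

>>> send_rows([
  [[6.5,0,0,-4,0],[6.5,-4,-6,-6,0],[6.5,-8,-12,-6,0],[6.5,-10,-12,-6,0],[6.5,-10,-12,-6,0]],
])

```text
clock: 29.88
tool_pos: [0.2654, -0.2053, 0.2597]
tcp_rot: [2.546, 1.836, 0.001]
ft_force: [-0.1, 0.6, 0.2]
grip_width: 0.0651
```

```bash

python3 -c "
from h import *
p=snap('side','k');q=snap('top','k'); s=env.sense(); print(s['clock'],s['tool_pos'],s['ft_force'])
"
```

```text
29.975 [ 0.26685095 -0.20453695  0.2590819 ] [-0.52529626 -0.00424738  0.83745437]
```

View pics/k_side.png

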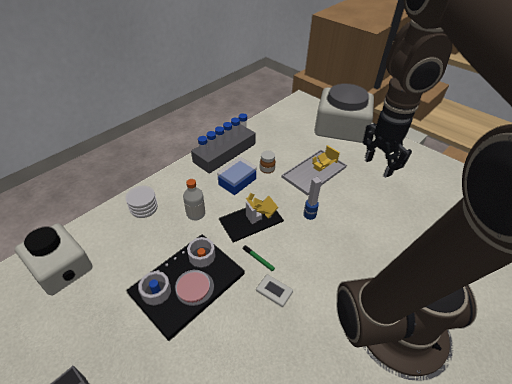

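View pics/k_top.png

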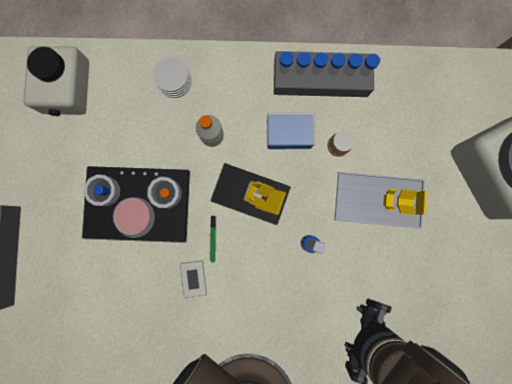

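```bash

python3 -c "
from h import *
p=env.capture('side')
ims=[cv2.resize(p['color'][y:y+60,x:x+60,::-1],None,fx=6,fy=6,interpolation=cv2.INTER_CUBIC) for x,y in((140,230),(280,165))]
cv2.imwrite('pics/k2.png',np.hstack(ims))
"
```

```text
(no output)
```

View pics/k2.png

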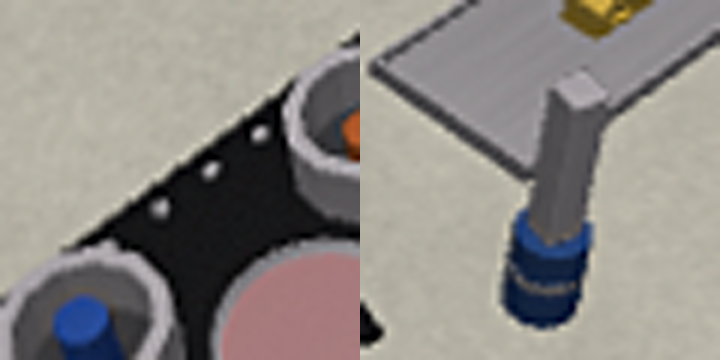

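The mallet stands upright on its head at about (311, 210) px in the side view. The orange pin is down inside its collar, the blue pin is still up and the dish is in place, so I am handing in.

```bash
python3 -c "
from h import *
print(env.close_job())"
```

```text
the job is handed in; nothing more can be done
None
```

The orange pin is fully home and the mallet is standing upright on its head on the bare bench, released. I handed the job in at about 30 s of the 64 s allowed.

- **Rest:** I took the mallet from its tray, let it swing down in a loosened grip, laid it in the sloping rest and let go. With the gripper lifted clear, it matched the model of the seated mallet in the picture.
- **Regrip:** I took it again by the handle, but it was still tilted at about 45°. I let it swing down, set it on the bench to right itself and gripped it there. It rocked for about a second when released, but settled upright.
- **Blow:** I struck the orange pin once, commanded at about 0.16–0.19 m/s, with the mallet about 3–4° from upright by eye. It ended on the hard stop, with about 45 N at the wrist.
- **Last checks:** In the side view the orange pin top matches 55 mm, the fully home height. The mallet stands by itself with the robot clear. The blue pin is still up, and the dish and the other things look unmoved.
- **Not confirmed:** The pin's own speed was not measured. About 8 N of sideways force appeared at the end of the blow, so the head may have touched the collar. While I was lowering the mallet into the rest, the contact force showed my position for the rest was about 2 mm off sideways, and I corrected it there.

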